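Open the clipped sample case, gauge the rails, tray the full-height ones

ROBOT

A 6-joint arm with a two-finger parallel gripper is mounted at the origin on a cart in front of the work surface, level with it; the furniture and walls round the work are solid. World frame = base frame: x ahead of the robot, y to its left, z up, the work surface at z = 0. Lengths are in m, angles in degrees, forces in N, time in s.
With the tool pointing down it reaches from about 0.275 to 0.725 m from the base axis. Payload 5.6 kg.
Tool frame: the origin (TCP) lies midway between the tips of the shut fingers; the grasp point (between the pads) lies 19 mm behind it; z points along the fingers, y is the direction in which the jaws open and shut (so a half turn about z gives the same grasp; the last joint's range is limited). The gripper opens to 85 mm and grips with 20 to 120 N. Pads are 22 mm wide; open, the fingers measure 114 mm over their backs; the gripper's body (76 mm by 85 mm) begins 54 mm behind the grasp point. The pads swing forward as they close: fully open they stand 13 mm farther back than shut.
Start: joints at [90.734, 14.616, 6.199, 0, -81.583, -16.306], TCP at [0.148, 0.53, 0.199] pointing down, gripper open.
Joint ranges: [-168.99, 168.99], [-69.2, 112.95], [-62.41, 85.93], [-164.36, 98.24], [-168.68, -3.75], [-174.98, 174.98]. Speed limits (degrees/s): [147.25, 147.25, 180, 180, 180, 180].

INTERFACE

Orientations are given as a 3x3 rotation matrix whose columns are the frame's x, y, z axes.
In Python, from cell import ctrl gives the robot as it stands. The module is installed in compiled form; this text tells all that it offers.
- The arm moves only by the shell command python3 -m creep 'ROWS' [FORCE]. ROWS is text: rows parted by semicolons, each of 7 numbers parted by spaces: the shift along the tool's x, y, z in mm, then the turn, a rotation vector about the tool's x, y, z in degrees, then the gripper command: -1 is shut, 1 is fully open, values between are in proportion. In form: x y z ax ay az jaw; .... A call has 1 to 20 rows; each row is the pose to reach, as a shift and turn from the pose commanded when the call began, along the tool's axes at that moment; what a row does not reach only later rows make up. A row lasts 1/12 s, in which the tool goes at most 41.7 mm and 7.16 degrees, less where a joint would pass 70% of its speed; a pose out of reach is approached as far as the arm can. A call with a gripper value outside its range is refused whole. The fingers move at their own pace and stop on an object; FORCE is the grip in N (left out, the last holds). Time passes only in rows, so rows that repeat a pose let the fingers close. It gives the time, the measured TCP pose, the force and the opening at its end, in the units of the state.
- ctrl.get_state(): the state, without advancing time (a new reading comes with each control period).
- ctrl.snapshot(name): name is "scene" or "side" or "wrist"; returns (picture, depth): 480x640x3 uint8, blue, green, red; 480x640 float32, m along the optical axis (not along the pixel's ray), 0 where there is no reading.
- ctrl.camera_model(name): a dict with "vfov" (degrees; the focal length in pixels is half the picture's height over the tangent of half this angle, whatever the lens; pixels are square), "cx", "cy" (the principal point, pixels), "R" (3x3) and "t" (3): a world point X has camera coordinates R X + t. Camera axes: x right, y down, z forward; pixel columns grow to the right and rows downward; lengths in m; the calibration is good to about 2 mm. A picture is of the moment at which its call begins: read the wrist's pose just before it. camera_model takes no time and is no camera call; for the wrist camera it gives the pose at the moment of the call.
- ctrl.sign_off(): hands the job in, once; it reports no verdict.
Trained networks look in the newest picture that a camera, given by its name, has taken for a name from the list of things; names that differ only in an ending like _2 or _b are one class to them, and where a whole thing is asked for, a point or a joint stands for the part that bears it (a point fixed in the world has none). Each returns a list of dicts, best first, with "conf" (0 to 1); they miss things now and then, are a little off and sometimes report something else, mostly with a low value. They report only what shows in the picture. A call takes as long as a camera call.
- ctrl.search_frame(camera, target): "xyz" ([x, y, z] in m, in world coordinates, good to about 4 mm: the middle of the surface that is visible of it).
- ctrl.outline_of(camera, target): "pixels" (480x640 bool, what is visible of it).
The state is a dict: "t": time; "joints": joint angles; "dq": joint speeds; "tau": joint torques, N m; "ee_pos": TCP position; "tcp_rot": TCP orientation; "contact_force": force on the tool from outside, world axes, zero at the start; "ft_torque": the same for the moment, N m; "width": opening from 0.0 (shut) to 1.0 (fully open).
Only numpy, scipy, OpenCV 4.12 (cv2) and the standard library are available. Lean on these libraries where they do the work, as an engineer would, in place of code of your own. Each camera call takes 0.05 s, during which the arm holds its last target.

TASK

Flip both spring clips off the ends of the sample case, lift its cover off and set it down upright on the cart clear of the case; then gauge the rails where they stand, in order from left to right, each time setting the bridge gauge down squarely on the case's two long rims for a good second so that its sprung foot rests on the rail and reads its height. Put every full-height rail upright on the white tray, leaving the worn (shorter) ones upright in the case, and stand the gauge upright on the cart clear of the case. Finally set the cover squarely back on the case, even if it is empty, leaving the clips open, and leave the other things alone.

Things in the scene. Friction and masses are not known exactly. Their poses are not given: they have to be found in the camera images.
- case: Low grey case base, fixed, 96 (x) x 162 (y) x 20 mm; 4 mm floor, rims 10 mm wide all round whose tops are 20 mm up; inside 76 x 142 mm. Up to three rails stand in it in a row along y, webs along the case's x, about 47 mm apart. Origin: centre of the underside; x away from the robot, y left.
- cover: Loose aluminium cover standing on the case's rims, 96 (x) x 162 (y, 178 over its two end ledges) x 40 mm, open below, 4 mm walls, 0.25 kg. A black bridge handle stands on top in the middle: bar 60 long (x), 14 thick (y), between 54 and 66 mm above the cover's lower edge. Origin: centre of the lower edge plane, axes like the case. Free room to set it down: x 0.37 to 0.48, y -0.31 to -0.12.
- clip_left (a joint): Steel bale clip at the left (+y) end of the case, hinged 10 mm up and 92 mm from the case's centre. 0 = hooked over the cover's ledge, 0.9 rad = swung fully outward and down. Over-centre spring: it holds at both ends and snaps open by itself past about 0.45 rad. Pressing its tab straight down with the shut fingertips takes about 5 N.
- clip_right (a joint): The same clip at the right (-y) end of the case; 0 = hooked, 0.9 = open.
- clip_left_tab (a point): Top of the outer edge of the left clip's tab, 26 mm wide (along the case's x). Hooked, it stands 38.5 mm above the cart and 24 mm outward of the clip's hinge; pressed down about 20 mm it is past the snap-over point. Open, it is near the cart top.
- clip_right_tab (a point): The same point on the right clip.
- gauge: Loose bridge height gauge standing on its two legs, 0.34 kg: crossbar 106 (x) x 26 (y) x 12 mm at 52 to 64 mm up; legs 12 x 26 mm centred at x = +/-43 mm (spaced to stand on the case's two long rims); black grip block on top 50 (x) x 14 (y) mm, from 64 to 95 mm up. Origin: centre between the leg soles, z up.
- gauge_grip (a point): Centre of the gauge's grip block, 82 mm above the leg soles.
- foot_tip (a point): Middle of the underside of the gauge's sprung foot (18 mm disc); it hangs 8 mm above the leg soles when free.
- foot (a joint): Upward slide of the sprung foot in the gauge, m: 0 = hanging free, to 0.030. Spring downward, about 1 N free and 1.6 N at 0.022 (less than the gauge's weight). With the legs on the case's rims over a rail standing in the case it reads about 0.022 for a full-height rail and about 0.014 for a worn one.
- tray: White tray fixed on the cart, 90 (x) x 156 (y) x 10 mm, 4 mm floor, inside 82 x 148 mm: room for three rails side by side along y, webs along x, at y = -47, 0 and +47 mm. Origin: centre of the underside.
- tape_roll: Bystander: roll of tape lying flat, 66 mm across, 19 mm high, origin under its centre. Leave alone.
- septa_box: Bystander: small carton 42 x 58 x 24 mm. Leave alone.
- rail_1a: T-section steel rail sample, foot down: foot plate 64 (x) x 38 (y) x 8 mm, upright web 44 (x) x 12 (y) mm centred on it. Height 46 mm (full) or 38 mm (worn): to be gauged. Origin: centre of underside; x along the web. 0.16 kg. Stands in the case at its left end (+y of the case), counted first. One of rail_1a and rail_1b at most.
- rail_1b: T-section steel rail sample, foot down: foot plate 64 (x) x 38 (y) x 8 mm, upright web 44 (x) x 12 (y) mm centred on it. Height 46 mm (full) or 38 mm (worn): to be gauged. Origin: centre of underside; x along the web. 0.16 kg. Stands in the case at its left end (+y of the case), counted first. One of rail_1a and rail_1b at most.
- rail_2a: T-section steel rail sample, foot down: foot plate 64 (x) x 38 (y) x 8 mm, upright web 44 (x) x 12 (y) mm centred on it. Height 46 mm (full) or 38 mm (worn): to be gauged. Origin: centre of underside; x along the web. 0.16 kg. Stands in the middle of the case, counted second. One of rail_2a and rail_2b at most.
- rail_2b: T-section steel rail sample, foot down: foot plate 64 (x) x 38 (y) x 8 mm, upright web 44 (x) x 12 (y) mm centred on it. Height 46 mm (full) or 38 mm (worn): to be gauged. Origin: centre of underside; x along the web. 0.16 kg. Stands in the middle of the case, counted second. One of rail_2a and rail_2b at most.
- rail_3a: T-section steel rail sample, foot down: foot plate 64 (x) x 38 (y) x 8 mm, upright web 44 (x) x 12 (y) mm centred on it. Height 46 mm (full) or 38 mm (worn): to be gauged. Origin: centre of underside; x along the web. 0.16 kg. Stands at the right end (-y) of the case, counted third, may be absent. One of rail_3a and rail_3b at most.
- rail_3b: T-section steel rail sample, foot down: foot plate 64 (x) x 38 (y) x 8 mm, upright web 44 (x) x 12 (y) mm centred on it. Height 46 mm (full) or 38 mm (worn): to be gauged. Origin: centre of underside; x along the web. 0.16 kg. Stands at the right end (-y) of the case, counted third, may be absent. One of rail_3a and rail_3b at most.

How it is judged:
By the outcome, as a careful person would: the job done as asked, in the order asked, and still so for the second after the job is handed in, with the robot touching nothing.
Of rail_1a, rail_1b only 1 to 1 are there at a start; the rules pass over those that are not, and their reading is None.
Of rail_2a, rail_2b only 1 to 1 are there at a start; the rules pass over those that are not, and their reading is None.
Of rail_3a, rail_3b, tape_roll only 1 to 1 are there at a start; the rules pass over those that are not, and their reading is None.
At some moment in a run one of rail_1a, rail_1b, rail_2a, rail_2b, rail_3a, rail_3b may be knocked a few centimetres aside while the robot is not near it.
It also fails if it takes over 210 s, if anything falls off the work surface, if the arm or the gripper's body presses on something with over 40 N, if the wrist force passes 120 N, or if a joint passes its speed limit or range.

## Working session

There is one attempt and no reset: what is moved stays moved. The work goes in short steps, Python scripts to look and compute and a shell command to move; the robot and the scene stay as the last step left them, time stands still between calls to the robot, and variables do not carry over. Pictures are saved under pics/ and viewed, and the job is handed in when it is done.

```bash
ls; mkdir -p pics
cat > h.py <<'E'
import numpy as np, cv2
from cell import ctrl
def st():
    s=ctrl.get_state(); print('t',round(s['t'],2),'p',np.round(s['ee_pos'],4),'w',round(s['width'],3),'F',np.round(s['contact_force'],1)); return s
def snap(n,name):
    m=ctrl.camera_model(n); im,d=ctrl.snapshot(n); cv2.imwrite('pics/%s.png'%name,im); return im,d,m
def f(m): return 240/np.tan(np.radians(m['vfov']/2))
def cloud(d,m):
    F=f(m); v,u=np.mgrid[0:480,0:640]
    P=np.stack([(u-m['cx'])*d/F,(v-m['cy'])*d/F,d],-1)
    W=(P-np.array(m['t']))@np.array(m['R'])
    W[d==0]=np.nan
    return W
def proj(X,m):
    c=np.array(m['R'])@np.array(X)+np.array(m['t']); F=f(m)
    return c[0]/c[2]*F+m['cx'],c[1]/c[2]*F+m['cy']
def delta(target,s=None,yaw=None):
    "tool-frame shift mm for world target of TCP"
    s=s or ctrl.get_state(); R=np.array(s['tcp_rot']); return np.round(R.T@(np.array(target)-np.array(s['ee_pos']))*1000,1)
E
python3 - <<'E'
from h import *
s=st(); print(np.round(s['tcp_rot'],3))
for n in ['scene','side','wrist']:
    im,d,m=snap(n,n+'0'); print(n,m)
E
```

```text
pics
t 0.0 p [0.1475 0.5293 0.1979] w 0.997 F [-0.2  0.6  0.1]
[[ 0.963 -0.269 -0.   ]
 [-0.269 -0.963 -0.002]
 [ 0.     0.002 -1.   ]]
scene {'vfov': 55.31387286683331, 'cx': 318.39876981755157, 'cy': 245.7215050226134, 'R': array([[ 0.65183735, -0.75830891,  0.00869861],
       [-0.45758686, -0.40243385, -0.79288162],
       [ 0.60474981,  0.51284949, -0.6093136 ]]), 't': array([-0.35291441,  0.33317546,  0.55946859])}
side {'vfov': 46.960670949622916, 'cx': 325.2983007114746, 'cy': 245.94688555961582, 'R': array([[ 0.98711243, -0.16000232,  0.00288073],
       [-0.06760944, -0.43328794, -0.89871604],
       [ 0.14504484,  0.88693902, -0.43852158]]), 't': array([-0.57212703,  0.11313001,  1.03713106])}
wrist {'vfov': 67.29431149307159, 'cx': 323.86633548610854, 'cy': 245.76447665088182, 'R': array([[-0.26950978, -0.96299653,  0.00146906],
       [-0.91399463,  0.25627566,  0.3145419 ],
       [-0.30327924,  0.08342941, -0.94924245]]), 't': array([ 0.54840587, -0.04161604,  0.37993112])}
```

View pics/scene0.png

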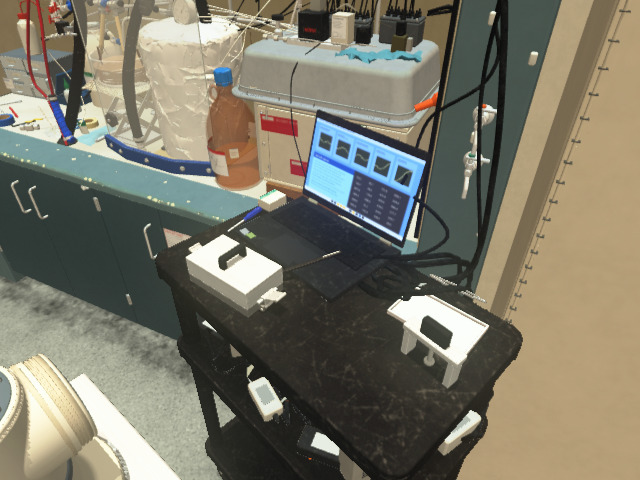

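View pics/side0.png

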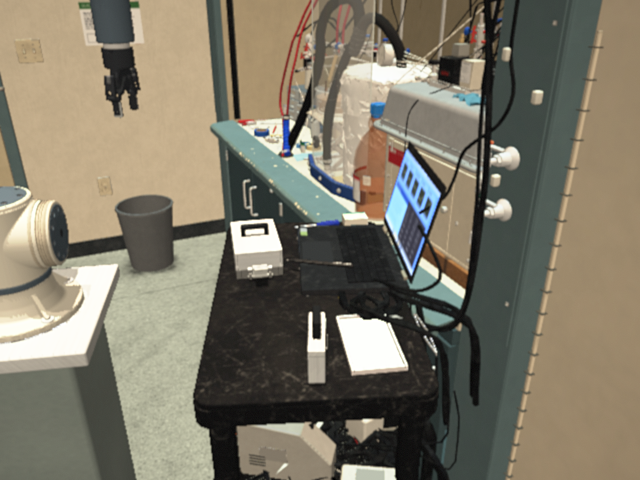

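View pics/wrist0.png

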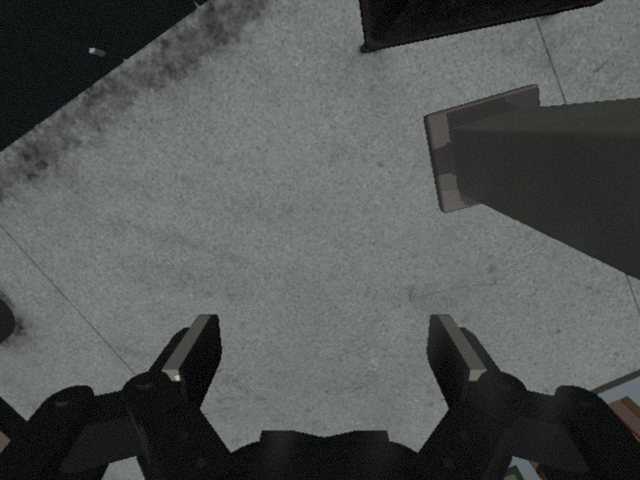

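The scene picture shows the covered case near (235,270), the gauge at (430,345) in front of the tray (460,320), and the septa box at (272,200). The side picture shows the case at (257,248), gauge at (317,345) and tray at (372,345). Next I'll measure them.

Run:
```python
from h import *
C={}
for n in ['scene','side']:
    im,d,m=snap(n,n+'1'); W=cloud(d,m); C[n]=W
    for t in ['case','cover','gauge','gauge_grip','tray','septa_box','clip_left_tab','clip_right_tab','tape_roll']:
        r=ctrl.search_frame(n,t)
        print(n,t,[(np.round(q['xyz'],3),round(q['conf'],2)) for q in r[:2]])
    for t in ['cover','gauge','tray','septa_box']:
        r=ctrl.outline_of(n,t)
        if not r: continue
        p=W[r[0]['pixels']]; p=p[np.isfinite(p[:,0])]
        zt=np.percentile(p[:,2],97)
        print(n,t,len(p),'z',np.round(np.percentile(p[:,2],[2,50,98]),3),'x',np.round(np.percentile(p[:,0],[2,98]),3),'y',np.round(np.percentile(p[:,1],[2,98]),3))
        for lo,hi in {'cover':[(.05,.066),(.075,.095)],'gauge':[(.045,.07),(.085,.1)],'tray':[(-.01,.02)],'septa_box':[(.015,.03)]}[t]:
            q=p[(p[:,2]>lo)&(p[:,2]<hi)]
            if len(q)>20:
                b=cv2.minAreaRect((q[:,:2]*1000).astype(np.float32)); print('   ',lo,hi,len(q),'z',round(np.median(q[:,2]),4),np.round(b[0],1),np.round(b[1],1),round(b[2],1))
st()
```

```text
scene case [(array([0.42 , 0.054, 0.015]), 0.82), (array([ 0.525, -0.256,  0.012]), 0.55)]
scene cover [(array([0.433, 0.11 , 0.059]), 0.81)]
scene gauge [(array([ 0.518, -0.252,  0.064]), 0.66)]
scene gauge_grip [(array([ 0.514, -0.254,  0.063]), 0.85)]
scene tray [(array([ 0.627, -0.22 ,  0.001]), 0.89)]
scene septa_box []
scene clip_left_tab [(array([ 0.626, -0.221, -0.002]), 0.44)]
scene clip_right_tab [(array([0.447, 0.032, 0.028]), 0.77), (array([0.439, 0.245, 0.043]), 0.35)]
scene tape_roll []
scene cover 74 z [0.034 0.038 0.06 ] x [0.424 0.455] y [0.21  0.251]
scene gauge 2228 z [-0.     0.063  0.095] x [0.505 0.559] y [-0.3   -0.201]
    0.045 0.07 975 z 0.0629 [ 523.9 -250.5] [106.   28.1] 81.6
    0.085 0.1 337 z 0.0935 [ 523.5 -250.7] [49.1 15.3] 81.8
scene tray 2534 z [0.    0.004 0.011] x [0.576 0.665] y [-0.29  -0.138]
    -0.01 0.02 2504 z 0.0037 [ 628.1 -212.6] [104.3 157.9] 0.8
scene septa_box 441 z [-0.     0.022  0.025] x [0.67  0.729] y [0.265 0.309]
    0.015 0.03 293 z 0.0233 [700.1 287. ] [44.7 60.7] 89.8
side case [(array([0.448, 0.051, 0.017]), 0.65)]
side c
[... 372 characters left out ...]
61 z [0.023 0.058 0.084] x [0.4   0.494] y [0.044 0.202]
    0.05 0.066 1351 z 0.0585 [446.3 127.2] [ 96.  165.6] 2.6
    0.075 0.095 166 z 0.0819 [446.3 127.5] [59.7 19. ] 2.8
side gauge 1326 z [-0.002  0.062  0.094] x [0.505 0.543] y [-0.305 -0.16 ]
    0.045 0.07 570 z 0.0626 [ 524.4 -254.5] [107.7  26.3] 80.8
    0.085 0.1 196 z 0.0933 [ 523.6 -253.8] [50.1 12.6] 81.3
side tray 3007 z [0.001 0.003 0.01 ] x [0.576 0.662] y [-0.293 -0.14 ]
    -0.01 0.02 3007 z 0.0033 [ 622.4 -209.9] [169.7  94.8] 88.8
side septa_box 320 z [0.006 0.021 0.025] x [0.671 0.727] y [0.246 0.304]
    0.015 0.03 221 z 0.0223 [699.6 274. ] [65.4 58.3] 89.7
t 1.55 p [0.1476 0.5298 0.1988] w 0.992 F [ 0.6 -0.2  0.1]
```

```bash
cat >> h.py <<'E'
def go(target,yaw):
    s=ctrl.get_state(); R=np.array(s['tcp_rot']); d=delta(target,s)
    c=np.degrees(np.arctan2(R[1,0],R[0,0])); tilt=np.degrees(np.arccos(-R[2,2]))
    # exact rotation to straight-down tool with yaw
    a=np.radians(yaw); Rt=np.array([[np.cos(a),np.sin(a),0],[np.sin(a),-np.cos(a),0],[0,0,-1]])
    rv=np.degrees(cv2.Rodrigues(R.T@Rt)[0].ravel())
    print('yaw now',round(c,2),'tilt',round(tilt,2),'ROW',d,np.round(rv,2),'n',int(np.ceil(max(np.linalg.norm(d)/41.7,np.linalg.norm(rv)/7.16))))
E
python3 -c "
from h import *
go([.36,.127,.30],2.7)"
```

```text
yaw now -15.57 tilt 0.0 ROW [ 312.7  331.  -101.2] [ -0.    -0.   -18.27] n 12
```

```bash
python3 -m creep '313 331 -101 0 0 -18.3 -1;313 331 -101 0 0 -18.3 -1;313 331 -101 0 0 -18.3 -1;313 331 -101 0 0 -18.3 -1;313 331 -101 0 0 -18.3 -1;313 331 -101 0 0 -18.3 -1;313 331 -101 0 0 -18.3 -1;313 331 -101 0 0 -18.3 -1;313 331 -101 0 0 -18.3 -1;313 331 -101 0 0 -18.3 -1;313 331 -101 0 0 -18.3 -1;313 331 -101 0 0 -18.3 -1;313 331 -101 0 0 -18.3 -1;313 331 -101 0 0 -18.3 -1;313 331 -101 0 0 -18.3 -1;313 331 -101 0 0 -18.3 -1'
python3 - <<'E'
from h import *
st()
im,d,m=snap('wrist','w1'); W=cloud(d,m); np.savez('w1.npz',W=W)
for t in ['clip_left_tab','clip_right_tab','cover','case']:
    r=ctrl.search_frame('wrist',t)
    print(t,[(np.round(q['xyz'],4),round(q['conf'],2)) for q in r[:2]])
for lo,hi,c in [(.055,.064,150),(.078,.1,60)]:
    k=(W[...,2]>lo)&(W[...,2]<hi)&(abs(W[...,0]-.446)<.08)&(abs(W[...,1]-.127)<.12)
    q=W[k]; b=cv2.minAreaRect((q[:,:2]*1000).astype(np.float32)); print(lo,len(q),np.median(q[:,2]),np.percentile(q[:,:2],[1,99],axis=0).round(4).tolist(),b)
E
```

```text
t: 2.88
ee_pos: [0.3598, 0.1278, 0.2994]
tcp_rot: [[0.999, 0.049, -0.001], [0.049, -0.999, -0.0], [-0.001, 0.0, -1.0]]
contact_force: [0.8, -0.3, 0.4]
width: -0.001
t 2.88 p [0.3598 0.1278 0.2994] w -0.001 F [ 0.8 -0.3  0.4]
clip_left_tab [(array([0.4423, 0.2367, 0.0325]), 0.71)]
clip_right_tab [(array([0.4559, 0.0272, 0.0365]), 0.59)]
cover [(array([0.4458, 0.1289, 0.0613]), 0.91), (array([0.4542, 0.0295, 0.0376]), 0.23)]
case [(array([0.4498, 0.2238, 0.0364]), 0.97), (array([0.4457, 0.2336, 0.0352]), 0.17)]
0.055 13045 0.05973531677014751 [[0.3984, 0.0521], [0.4938, 0.2104]] ((446.1528015136719, 131.13552856445312), (95.82447052001953, 162.49549865722656), 2.814910888671875)
0.078 796 0.08521087697965088 [[0.4171, 0.1239], [0.4751, 0.1381]] ((445.7966613769531, 130.67774963378906), (59.17184066772461, 13.133380889892578), 2.4213707447052)
```

View pics/w1.png

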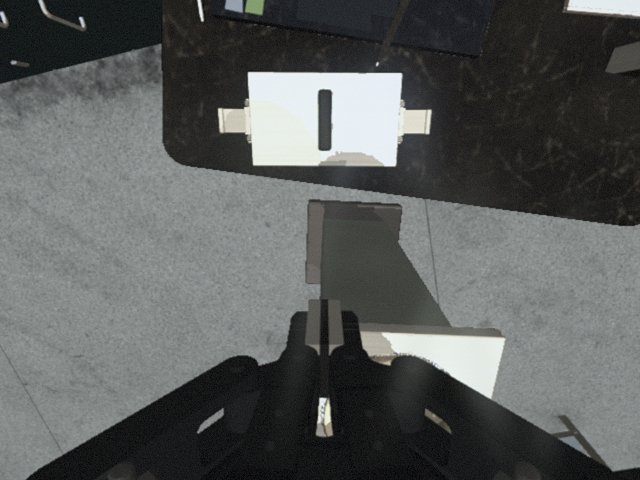

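The wrist picture shows the cover at about (325,118), its handle vertical, the left tab ending at (220,121) and the right tab at (431,121).

Run:
```python
from h import *
W=np.load('w1.npz')['W']
c=np.array([.446,.1308]);a=np.radians(2.7);R=np.array([[np.cos(a),-np.sin(a)],[np.sin(a),np.cos(a)]])
L=(W[...,:2]-c)@R
for s in (1,-1):
    k=(s*L[...,1]>.085)&(s*L[...,1]<.14)&(abs(L[...,0])<.04)&(W[...,2]>.015)
    q=np.c_[L[k],W[k][:,2]]
    for y0 in np.arange(.085,.13,.004):
        z=q[(s*q[:,1]>y0)&(s*q[:,1]<y0+.004)]
        if len(z): print(s,round(y0,3),len(z),'z',np.round(np.percentile(z[:,2],[5,50,95]),4),'x',z[:,0].min().round(4),z[:,0].max().round(4))
for y in (.118,-.118):print(c+R@[0,y])
print(c+R@[0,.118]); go(list(c+R@[0,.118])+[.07],2.7)
```

```text
1 0.085 46 z [0.0279 0.0295 0.0306] x -0.0137 0.0149
1 0.089 123 z [0.0154 0.0291 0.0307] x -0.0221 0.0233
1 0.093 97 z [0.0154 0.0303 0.0318] x -0.0221 0.0233
1 0.097 86 z [0.0303 0.0321 0.0337] x -0.0114 0.0127
1 0.101 88 z [0.0317 0.0336 0.0352] x -0.0114 0.0126
1 0.105 85 z [0.0336 0.0351 0.0365] x -0.0114 0.0125
1 0.109 91 z [0.035  0.0367 0.0385] x -0.0114 0.0135
1 0.113 108 z [0.0365 0.0386 0.0416] x -0.0125 0.0135
1 0.117 77 z [0.0393 0.0405 0.0417] x -0.0124 0.0133
-1 0.085 68 z [0.0274 0.0295 0.0306] x -0.0228 0.0142
-1 0.089 113 z [0.0154 0.0288 0.0305] x -0.0231 0.0224
-1 0.093 94 z [0.0173 0.0305 0.0323] x -0.0206 0.0213
-1 0.097 82 z [0.0306 0.0323 0.0337] x -0.0123 0.0119
-1 0.101 90 z [0.0322 0.0338 0.0355] x -0.0123 0.0118
-1 0.105 88 z [0.0337 0.0354 0.0369] x -0.0133 0.0117
-1 0.109 90 z [0.0354 0.0369 0.0383] x -0.0133 0.0117
-1 0.113 106 z [0.0371 0.0391 0.0417] x -0.0133 0.0126
-1 0.117 61 z [0.0387 0.0405 0.0421] x -0.0133 0.0126
[0.44044144 0.24866901]
[0.45155856 0.01293099]
[0.44044144 0.24866901]
yaw now 2.8 tilt 0.01 ROW [  86.3 -117.2  229.6] [0.01 0.01 0.1 ] n 7
```

```bash
python3 -m creep '86 -117 225 0 0 0 -1;86 -117 225 0 0 0 -1;86 -117 225 0 0 0 -1;86 -117 225 0 0 0 -1;86 -117 225 0 0 0 -1;86 -117 225 0 0 0 -1;86 -117 225 0 0 0 -1;86 -117 225 0 0 0 -1;86 -117 240 0 0 0 -1;86 -117 256 0 0 0 -1;86 -117 262 0 0 0 -1;86 -117 268 0 0 0 -1;86 -117 274 0 0 0 -1;86 -117 280 0 0 0 -1;86 -117 284 0 0 0 -1;86 -117 284 0 0 0 -1'
python3 -m creep '0 0 -30 0 0 0 -1;0 0 -60 0 0 0 -1;0 0 -60 0 0 0 -1;0 0 -60 0 0 0 -1'
python3 - <<'E'
from h import *
st()
im,d,m=snap('wrist','w2')
go([.45156,.01293,.075],2.7)
E
```

```text
t: 4.47
ee_pos: [0.4403, 0.2476, 0.0153]
tcp_rot: [[0.999, 0.047, -0.001], [0.047, -0.999, -0.001], [-0.001, 0.001, -1.0]]
contact_force: [-0.4, -0.1, 0.5]
width: -0.002
t: 4.8
ee_pos: [0.4419, 0.2491, 0.0781]
tcp_rot: [[0.999, 0.048, 0.004], [0.048, -0.999, 0.004], [0.004, -0.003, -1.0]]
contact_force: [-0.1, 0.4, -0.7]
width: 0.003
t 4.8 p [0.4419 0.2491 0.0781] w 0.003 F [-0.1  0.4 -0.7]
yaw now 2.72 tilt 0.12 ROW [ -0.5 235.6   1.2] [-0.09 -0.07  0.02] n 6
```

View pics/w2.png

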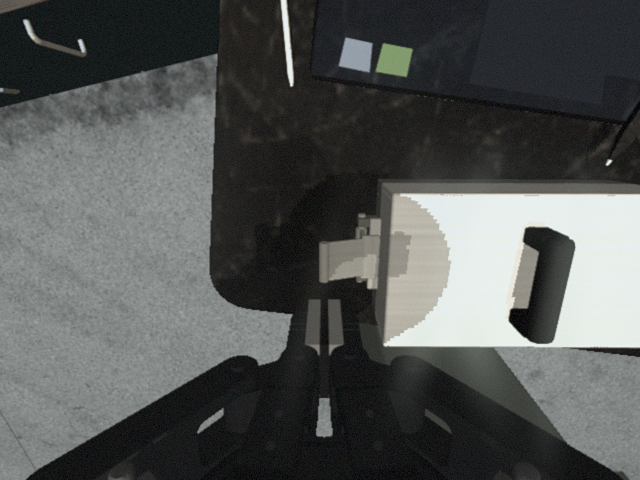

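The left clip's tab shows at (350,260), looking flattened. I'll check it by depth after doing the right one.

```bash
python3 -m creep '0 0 -60 0 0 0 -1;0 0 -60 0 0 0 -1;0 236 -60 0 0 0 -1;0 236 -60 0 0 0 -1;0 236 -60 0 0 0 -1;0 236 -60 0 0 0 -1;0 236 -60 0 0 0 -1;0 236 -60 0 0 0 -1;0 236 -60 0 0 0 -1;0 236 0 0 0 0 -1;0 236 18 0 0 0 -1;0 236 34 0 0 0 -1;0 236 40 0 0 0 -1;0 236 46 0 0 0 -1;0 236 52 0 0 0 -1;0 236 58 0 0 0 -1;0 236 62 0 0 0 -1;0 236 62 0 0 0 -1'
python3 -m creep '0 0 -30 0 0 0 -1;0 0 -70 0 0 0 -1;-60 -115 -200 0 0 0 1;-60 -115 -200 0 0 0 1;-60 -115 -200 0 0 0 1;-60 -115 -200 0 0 0 1;-60 -115 -200 0 0 0 1;-60 -115 -200 0 0 0 1;-60 -115 -200 0 0 0 1;-60 -115 -200 0 0 0 1'
python3 - <<'E'
from h import *
st()
im,d,m=snap('wrist','w3'); W=cloud(d,m)
c=np.array([.446,.1308]);a=np.radians(2.7);R=np.array([[np.cos(a),-np.sin(a)],[np.sin(a),np.cos(a)]])
L=(W[...,:2]-c)@R
for s in (1,-1):
    k=(s*L[...,1]>.085)&(s*L[...,1]<.14)&(abs(L[...,0])<.01)
    q=np.c_[L[k],W[k][:,2]]
    for y0 in np.arange(.085,.137,.008):
        z=q[(s*q[:,1]>y0)&(s*q[:,1]<y0+.004)]
        if len(z): print(s,round(y0,3),len(z),'z',np.round(np.percentile(z[:,2],[5,50,95]),4))
for lo,hi in [(.055,.064),(.078,.1)]:
    k=(W[...,2]>lo)&(W[...,2]<hi)&(abs(W[...,0]-.446)<.08)&(abs(W[...,1]-.127)<.12)
    q=W[k]; b=cv2.minAreaRect((q[:,:2]*1000).astype(np.float32)); print(lo,len(q),np.median(q[:,2]),np.percentile(q[:,:2],[1,99],axis=0).round(4).tolist(),b)
E
```

```text
t: 6.35
ee_pos: [0.4517, 0.0122, 0.0135]
tcp_rot: [[0.999, 0.048, -0.0], [0.048, -0.999, 0.0], [-0.0, -0.0, -1.0]]
contact_force: [-0.8, 0.7, 0.2]
width: 0.002
t: 7.18
ee_pos: [0.3861, 0.1238, 0.2132]
tcp_rot: [[0.999, 0.048, -0.001], [0.048, -0.999, -0.0], [-0.001, 0.0, -1.0]]
contact_force: [0.2, -0.8, -0.4]
width: 0.998
t 7.18 p [0.3861 0.1238 0.2132] w 0.998 F [ 0.2 -0.8 -0.4]
1 0.085 3 z [0.0291 0.0297 0.0309]
1 0.093 98 z [0.0289 0.0304 0.0321]
1 0.101 101 z [0.032  0.0335 0.035 ]
1 0.109 103 z [0.035  0.0366 0.0379]
1 0.117 78 z [0.0391 0.0405 0.0418]
1 0.133 36 z [-0.0013 -0.0004  0.0009]
-1 0.085 33 z [0.028  0.0292 0.0305]
-1 0.093 96 z [0.0292 0.0305 0.032 ]
-1 0.101 104 z [0.0321 0.0339 0.0353]
-1 0.109 103 z [0.035  0.0366 0.0381]
-1 0.117 65 z [0.039  0.0403 0.042 ]
-1 0.133 69 z [-0.0015 -0.      0.001 ]
0.055 19195 0.059742626206795796 [[0.3986, 0.0521], [0.4941, 0.2103]] ((445.9684753417969, 131.12875366210938), (95.22850799560547, 162.31570434570312), 2.684126853942871)
0.078 1252 0.08517778662442846 [[0.4175, 0.124], [0.4749, 0.1387]] ((445.943359375, 131.08465576171875), (59.102413177490234, 13.967909812927246), 2.746060609817505)
```

View pics/w3.png

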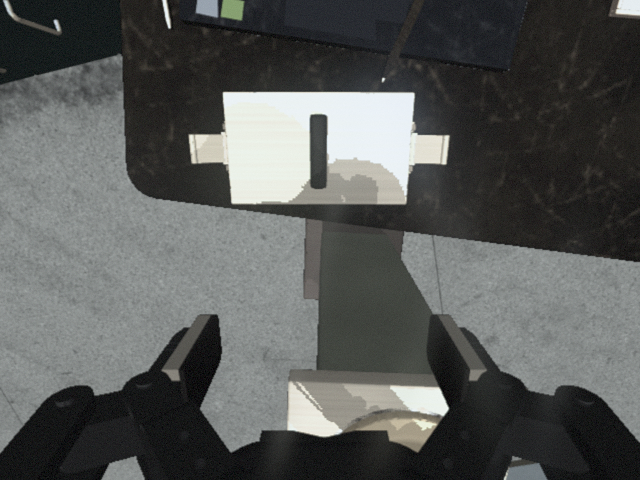

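The picture shows both tabs ((208,149) and (430,149)), still hooked. Depth agrees at 40 mm height, so neither press opened its clip. I'll press the right one again, further in and in steps, watching the force and the side camera.

Run:
```python
from h import *
c=np.array([.446,.1310]);a=np.radians(2.7);R=np.array([[np.cos(a),-np.sin(a)],[np.sin(a),np.cos(a)]])
go(list(c+R@[0,-.113])+[.050],2.7)
```

```text
yaw now 2.69 tilt 0.11 ROW [ 60.5 108.1 162.8] [ 0.05  0.1  -0.01] n 5
```

```bash
python3 -m creep '60 108 100 0 0 0 -1;60 108 100 0 0 0 -1;60 108 100 0 0 0 -1;60 108 100 0 0 0 -1;60 108 100 0 0 0 -1;60 108 100 0 0 0 -1;60 108 150 0 0 0 -1;60 108 163 0 0 0 -1;60 108 168 0 0 0 -1;60 108 172 0 0 0 -1;60 108 174 0 0 0 -1;60 108 176 0 0 0 -1;60 108 178 0 0 0 -1;60 108 178 0 0 0 -1'
python3 - <<'E'
from h import *
st(); snap('side','s2'); snap('wrist','w4')
im=cv2.imread('pics/s2.png'); cv2.imwrite('pics/s2c.png',cv2.resize(im[200:320,180:360],None,fx=4,fy=4,interpolation=2))
E
```

```text
t: 8.4
ee_pos: [0.452, 0.0194, 0.0364]
tcp_rot: [[0.999, 0.048, 0.001], [0.048, -0.999, 0.001], [0.001, -0.0, -1.0]]
contact_force: [-0.1, 0.9, 0.2]
width: 0.001
t 8.4 p [0.452  0.0194 0.0364] w 0.001 F [-0.1  0.9  0.2]
```

View pics/s2c.png

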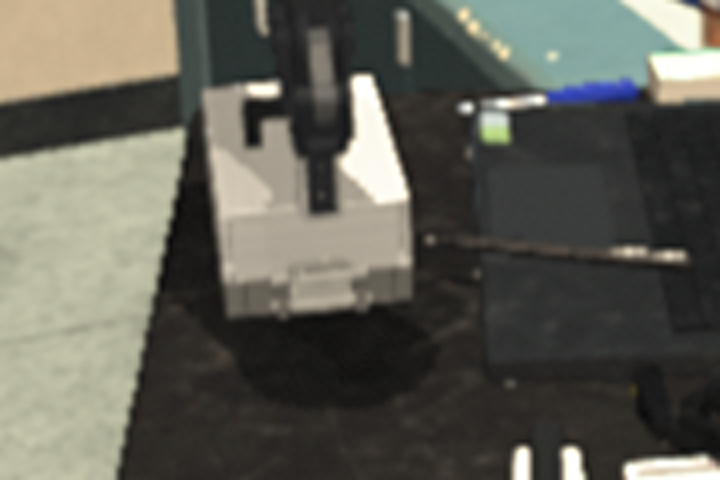

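View pics/w4.png

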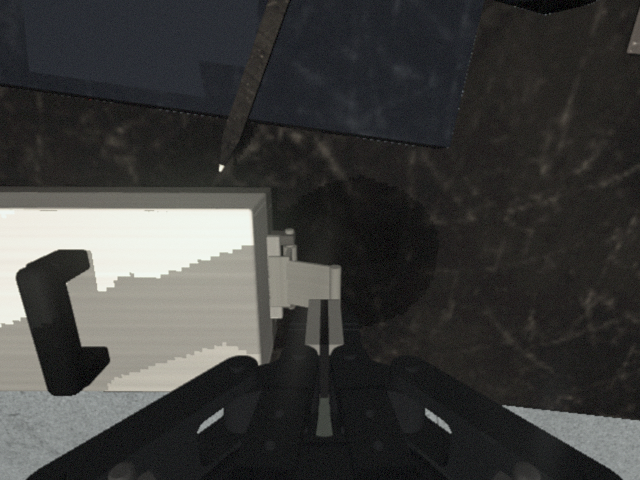

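Run:
```python
from h import *
s=ctrl.get_state();p=s['ee_pos']
for n in ['side','wrist','scene']:
    m=ctrl.camera_model(n); print(n,proj(p,m), 'tab',proj([.452,.0154,.0385],m))
    if n=='side': u,v=proj(p,m); print((u-180)*4,(v-200)*4)
W=cloud(ctrl.snapshot('side')[1],ctrl.camera_model('side'))
for v in range(225,285,4): print(v,[ (np.round(W[v,u],3).tolist()) for u in (260,)])
```

```text
side (np.float64(260.735369307249), np.float64(266.71565689518667)) tab (np.float64(260.82504997016304), np.float64(266.6987394070107))
322.94147722899606 266.8626275807467
wrist (np.float64(322.51392980599417), np.float64(285.8264175638132)) tab (np.float64(330.00591363863094), np.float64(287.7378992510745))
scene (np.float64(277.8366374115045), np.float64(295.81009000880636)) tab (np.float64(279.38159323641287), np.float64(295.9438122356043))
225 [[0.453, -0.045, 0.155]]
229 [[0.453, -0.039, 0.145]]
233 [[0.453, -0.028, 0.132]]
237 [[0.453, -0.015, 0.118]]
241 [[0.453, 0.011, 0.097]]
245 [[0.452, 0.007, 0.091]]
249 [[0.452, 0.01, 0.08]]
253 [[0.452, 0.011, 0.071]]
257 [[0.452, 0.05, 0.043]]
261 [[0.452, 0.05, 0.033]]
265 [[0.451, 0.039, 0.03]]
269 [[0.45, 0.009, 0.037]]
273 [[0.45, 0.034, 0.014]]
277 [[0.45, 0.041, 0.001]]
281 [[0.449, 0.029, -0.002]]
```

Run:
```python
from h import *
s=ctrl.get_state();R=np.array(s['tcp_rot']);p=np.array(s['ee_pos'])
for n in ['wrist','side']:
    im,d=ctrl.snapshot(n); m=ctrl.camera_model(n); W=cloud(d,m)
    L=(W-p)@R*1000
    if n=='wrist':
        for v in range(290,345,5): print(v,[np.round(L[v,u],0).tolist() for u in (312,335)],d[v,312].round(3))
    else:
        k=(abs(L[...,0])<30)&(abs(L[...,1])<20)&(L[...,2]>-120)&(L[...,2]<10)
        q=L[k]; 
        for z in range(-80,10,8):
            a=q[(q[:,2]>z)&(q[:,2]<=z+8)]
            if len(a): print(z,len(a),a.min(0).round(0),a.max(0).round(0))
```

```text
290 [[-3.0, -6.0, 2.0], [-0.0, 6.0, -4.0]] 0.194
295 [[-7.0, -6.0, 2.0], [-3.0, 7.0, -4.0]] 0.195
300 [[11.0, -4.0, -38.0], [11.0, 5.0, -38.0]] 0.152
305 [[11.0, -4.0, -42.0], [10.0, 5.0, -40.0]] 0.148
310 [[11.0, -4.0, -46.0], [11.0, 5.0, -46.0]] 0.144
315 [[10.0, -4.0, -49.0], [10.0, 5.0, -50.0]] 0.141
320 [[10.0, -4.0, -53.0], [10.0, 5.0, -53.0]] 0.137
325 [[11.0, -4.0, -58.0], [11.0, 5.0, -57.0]] 0.133
330 [[10.0, -4.0, -61.0], [11.0, 5.0, -61.0]] 0.13
335 [[11.0, -3.0, -64.0], [11.0, 5.0, -64.0]] 0.127
340 [[10.0, -3.0, -66.0], [11.0, 5.0, -67.0]] 0.126
-80 5 [-13. -11. -80.] [-12.  10. -77.]
-72 19 [-11.   9. -70.] [  9.  19. -64.]
-64 48 [-11.   5. -64.] [ 11.  19. -56.]
-56 42 [-11.   1. -56.] [ 10.  19. -48.]
-48 49 [-11.  -2. -48.] [ 10.  20. -40.]
-40 25 [-11.  -2. -40.] [  9.  15. -32.]
-32 4 [ -4.   6. -32.] [  5.   7. -30.]
-8 30 [-14.   3.  -5.] [12. 14. -0.]
0 28 [-14. -20.   0.] [14. 11.  8.]
8 2 [-14. -20.   9.] [  2. -19.   9.]
```

Both cameras put the real fingertips about 37 mm behind the reported TCP, along the tool axis. That explains the missed presses. I'll check it by contact: the tab should be felt at a reported z of about 0.003.

```bash
python3 -m creep '0 0 20 0 0 0 -1;0 0 26 0 0 0 -1;0 0 30 0 0 0 -1;0 0 34 0 0 0 -1;0 0 36 0 0 0 -1;0 0 38 0 0 0 -1;0 0 38 0 0 0 -1'
python3 -c "
from h import *
st()"
```

```text
t: 9.23
ee_pos: [0.4525, 0.0182, -0.001]
tcp_rot: [[0.999, 0.049, 0.001], [0.049, -0.999, -0.002], [0.001, 0.002, -1.0]]
contact_force: [-1.4, -2.8, 8.5]
width: 0.001
t 9.23 p [ 0.4525  0.0182 -0.001 ] w 0.001 F [-1.4 -2.8  8.5]
```

Contact came where predicted (8.5 N at -0.001). I'll press on.

```bash
python3 -m creep '0 0 4 0 0 0 -1;0 0 8 0 0 0 -1;0 0 12 0 0 0 -1;0 0 15 0 0 0 -1;0 0 18 0 0 0 -1;0 0 21 0 0 0 -1;0 0 22 0 0 0 -1;0 0 22 0 0 0 -1'
python3 -m creep '0 0 -40 0 0 0 -1;0 0 -80 0 0 0 -1;0 -226 -80 0 0 0 -1;0 -226 -80 0 0 0 -1;0 -226 -80 0 0 0 -1;0 -226 -80 0 0 0 -1;0 -226 -80 0 0 0 -1;0 -226 -80 0 0 0 -1;0 -226 -80 0 0 0 -1'
python3 - <<'E'
from h import *
st(); snap('side','s3'); 
im=cv2.imread('pics/s3.png'); cv2.imwrite('pics/s3c.png',cv2.resize(im[200:320,180:360],None,fx=4,fy=4,interpolation=2))
c=np.array([.446,.1310]);a=np.radians(2.7);R=np.array([[np.cos(a),-np.sin(a)],[np.sin(a),np.cos(a)]])
go(list(c+R@[0,.114])+[.010],2.7)
E
```

```text
t: 9.9
ee_pos: [0.458, 0.0155, -0.0149]
tcp_rot: [[0.998, 0.055, 0.012], [0.055, -0.998, -0.007], [0.012, 0.008, -1.0]]
contact_force: [-14.4, -20.0, 71.6]
width: 0.001
t: 10.65
ee_pos: [0.4407, 0.2488, 0.0557]
tcp_rot: [[0.999, 0.052, 0.0], [0.052, -0.999, 0.001], [0.001, -0.001, -1.0]]
contact_force: [0.3, 0.3, 1.0]
width: 0.002
t 10.65 p [0.4407 0.2488 0.0557] w 0.002 F [0.3 0.3 1. ]
yaw now 2.89 tilt 0.02 ROW [ 0.2  1.9 45.6] [0.01 0.02 0.19] n 2
```

View pics/s3c.png

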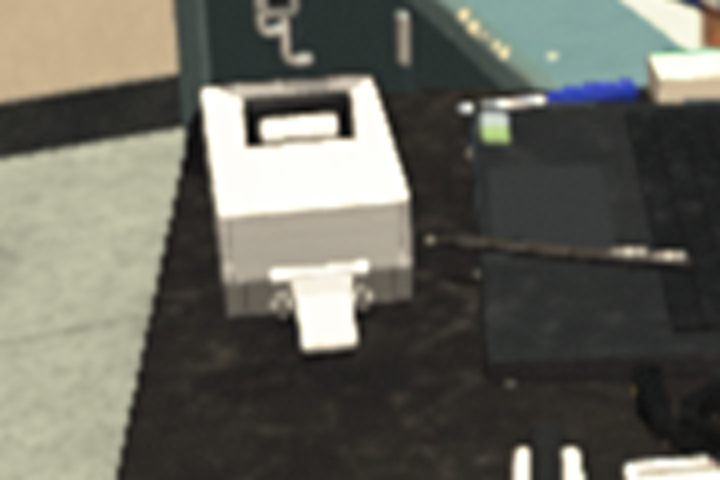

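The right clip is open: its tab lies flat at (325,325). The press went deeper than needed (72 N), so the left one will be gentler.

```bash
python3 -m creep '0 0 35 0 0 0 -1;0 0 50 0 0 0 -1;0 0 54 0 0 0 -1;0 0 58 0 0 0 -1;0 0 61 0 0 0 -1;0 0 64 0 0 0 -1;0 0 66 0 0 0 -1;0 0 66 0 0 0 -1'
python3 -m creep '0 0 2 0 0 0 -1;0 0 4 0 0 0 -1;0 0 4 0 0 0 -1'
```

```text
t: 11.37
ee_pos: [0.4412, 0.2446, -0.0097]
tcp_rot: [[0.999, 0.047, 0.001], [0.047, -0.999, 0.0], [0.001, -0.0, -1.0]]
contact_force: [-0.2, 1.5, 2.4]
width: 0.001
t: 11.62
ee_pos: [0.4425, 0.2461, -0.0115]
tcp_rot: [[0.999, 0.048, 0.004], [0.048, -0.999, 0.003], [0.004, -0.002, -1.0]]
contact_force: [-3.6, 2.3, 16.6]
width: -0.007
```

```bash
python3 -m creep '0 0 -40 0 0 0 -1;0 0 -80 0 0 0 -1;0 0 -120 0 0 0 1;-70 115 -200 0 0 0 1;-70 115 -200 0 0 0 1;-70 115 -200 0 0 0 1;-70 115 -200 0 0 0 1;-70 115 -200 0 0 0 1;-70 115 -200 0 0 0 1'
python3 - <<'E'
from h import *
st()
im,d,m=snap('wrist','w5'); W=cloud(d,m)
c=np.array([.446,.1308]);a=np.radians(2.7);R=np.array([[np.cos(a),-np.sin(a)],[np.sin(a),np.cos(a)]])
L=(W[...,:2]-c)@R
for s in (1,-1):
    k=(s*L[...,1]>.085)&(s*L[...,1]<.14)&(abs(L[...,0])<.01)
    q=np.c_[L[k],W[k][:,2]]
    for y0 in np.arange(.085,.137,.008):
        z=q[(s*q[:,1]>y0)&(s*q[:,1]<y0+.004)]
        if len(z): print(s,round(y0,3),len(z),'z',np.round(np.percentile(z[:,2],[5,50,95]),4))
for lo,hi in [(.055,.064),(.078,.1)]:
    k=(W[...,2]>lo)&(W[...,2]<hi)&(abs(W[...,0]-.446)<.08)&(abs(W[...,1]-.127)<.12)
    q=W[k]; b=cv2.minAreaRect((q[:,:2]*1000).astype(np.float32)); print(lo,len(q),np.median(q[:,2]),b)
go([.446,.131,.027],2.7)
E
```

```text
t: 12.37
ee_pos: [0.3759, 0.1256, 0.1868]
tcp_rot: [[0.999, 0.046, 0.002], [0.046, -0.999, 0.001], [0.002, -0.001, -1.0]]
contact_force: [-0.2, -0.1, -0.1]
width: 0.971
t 12.37 p [0.3759 0.1256 0.1868] w 0.971 F [-0.2 -0.1 -0.1]
1 0.093 90 z [0.0127 0.0141 0.0159]
1 0.101 97 z [0.0178 0.0268 0.0297]
1 0.109 79 z [0.0186 0.0199 0.0214]
1 0.117 75 z [0.0135 0.0151 0.0164]
1 0.125 69 z [0.0089 0.0107 0.0118]
1 0.133 19 z [-0.0012 -0.0001  0.0077]
-1 0.093 112 z [0.0126 0.0144 0.0163]
-1 0.101 73 z [0.0179 0.0269 0.0291]
-1 0.109 80 z [0.018  0.0196 0.021 ]
-1 0.117 73 z [0.0135 0.015  0.0164]
-1 0.125 79 z [0.0089 0.0101 0.0113]
-1 0.133 34 z [-0.0013 -0.0001  0.0008]
0.055 23265 0.059750508462794893 ((446.11175537109375, 131.12347412109375), (95.33133697509766, 162.1922607421875), 2.589139223098755)
0.078 1550 0.0852307569405737 ((445.8829650878906, 131.16360473632812), (59.49847412109375, 13.908617973327637), 2.564594030380249)
yaw now 2.66 tilt 0.02 ROW [ 70.3  -1.6 158.7] [-0.02  0.01 -0.04] n 5
```

Both clips are open and match each other in depth. Next is the cover handle.

```bash
python3 -m creep '70 -2 60 0 0 0 1;70 -2 60 0 0 0 1;70 -2 100 0 0 0 1;70 -2 130 0 0 0 1;70 -2 150 0 0 0 1;70 -2 158 0 0 0 1;70 -2 158 0 0 0 -1;70 -2 158 0 0 0 -1;70 -2 158 0 0 0 -1;70 -2 158 0 0 0 -1;70 -2 158 0 0 0 -1;70 -2 158 0 0 0 -1;70 -2 158 0 0 0 -1' 50
python3 - <<'E'
from h import *
st()
E
```

```text
t: 13.5
ee_pos: [0.4469, 0.1324, 0.0289]
tcp_rot: [[0.999, 0.048, 0.002], [0.048, -0.999, 0.001], [0.002, -0.001, -1.0]]
contact_force: [-2.0, 0.2, 6.1]
width: 0.152
t 13.5 p [0.4469 0.1324 0.0289] w 0.152 F [-2.   0.2  6.1]
```

```bash
python3 -m creep '0 0 -10 0 0 0 -1;0 0 -20 0 0 0 -1;0 0 -35 0 0 0 -1;0 0 -50 0 0 0 -1;0 0 -70 0 0 0 -1;0 0 -95 0 0 0 -1;0 0 -95 0 0 0 -1;0 0 -95 0 0 0 -1'
python3 - <<'E'
from h import *
st(); snap('side','s4'); snap('wrist','w6')
go([.425,-.215,.120],0)
E
```

```text
t: 14.17
ee_pos: [0.4464, 0.1325, 0.1235]
tcp_rot: [[0.999, 0.047, 0.001], [0.047, -0.999, 0.002], [0.002, -0.002, -1.0]]
contact_force: [-1.0, 0.6, -3.9]
width: 0.156
t 14.17 p [0.4464 0.1325 0.1235] w 0.156 F [-1.   0.6 -3.9]
yaw now 2.7 tilt 0.14 ROW [-36.3 345.4   1.7] [0.02 0.14 2.7 ] n 9
```

View pics/s4.png

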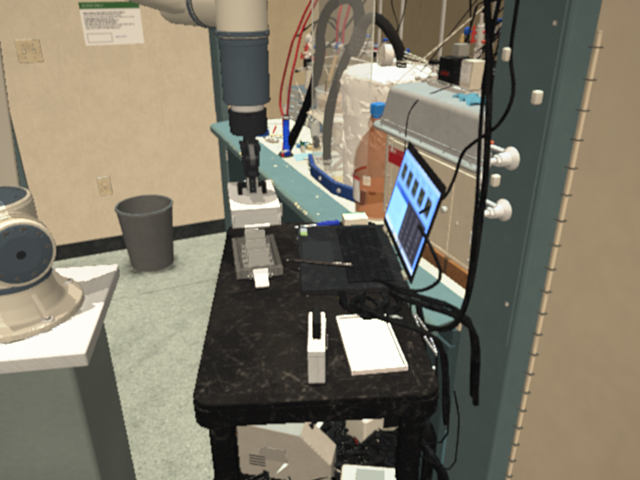

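The cover hangs at (255,205). The open case with its rails shows at (257,255). Now to carry the cover over and set it down.

```bash
python3 -m creep '-8 60 2 0 0 0 -1;-15 100 2 0 0 0 -1;-20 140 2 0 0 1 -1;-25 180 2 0 0 2 -1;-28 220 2 0 0 2.7 -1;-30 255 2 0 0 2.7 -1;-34 290 2 0 0 2.7 -1;-36 320 2 0 0 2.7 -1;-36 345 2 0 0 2.7 -1;-36 345 2 0 0 2.7 -1;-36 345 30 0 0 2.7 -1;-36 345 60 0 0 2.7 -1;-36 345 85 0 0 2.7 -1;-36 345 100 0 0 2.7 -1;-36 345 107 0 0 2.7 -1;-36 345 107 0 0 2.7 -1'
python3 - <<'E'
from h import *
st(); im,d,m=snap('side','s5'); W=cloud(d,m)
k=(abs(W[...,0]-.425)<.1)&(abs(W[...,1]+.215)<.12)&(W[...,2]>.03)&(W[...,2]<.07)&(W[...,0]<.49)
q=W[k]; print(len(q),np.percentile(q,[5,50,95],axis=0).round(4))
E
```

```text
t: 15.6
ee_pos: [0.4244, -0.2137, 0.0134]
tcp_rot: [[1.0, 0.0, -0.005], [0.0, -1.0, 0.001], [-0.005, -0.001, -1.0]]
contact_force: [-0.5, -0.2, -3.2]
width: 0.152
t 15.6 p [ 0.4244 -0.2137  0.0134] w 0.152 F [-0.5 -0.2 -3.2]
3650 [[ 0.3807 -0.2972  0.035 ]
 [ 0.423  -0.2436  0.0434]
 [ 0.4676 -0.1508  0.0635]]
```

View pics/s5.png

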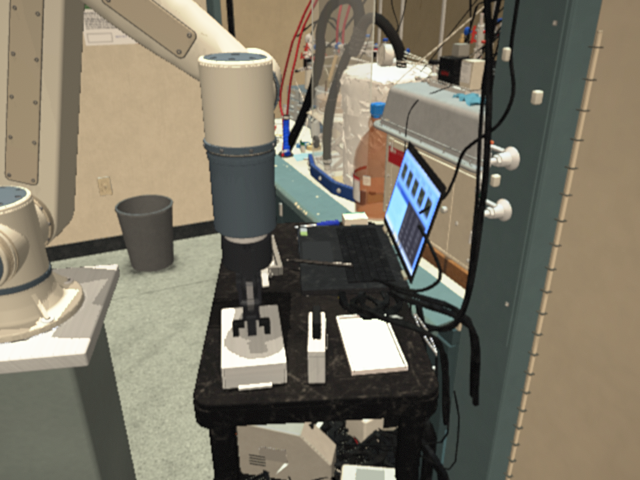

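```bash
python3 -m creep '0 0 3 0 0 0 -1;0 0 4.5 0 0 0 -1;0 0 4.5 0 0 0 -1;0 0 4.5 0 0 0 -0.4;0 0 4.5 0 0 0 0.3;0 0 4.5 0 0 0 0.3;0 0 4.5 0 0 0 0.3;0 0 -35 0 0 0 0.3;0 0 -75 0 0 0 0.3;0 0 -115 0 0 0 0.3;0 0 -160 0 0 0 1;0 0 -160 0 0 0 1;0 0 -160 0 0 0 1'
python3 - <<'E'
from h import *
st(); im,d,m=snap('wrist','w7'); W=cloud(d,m); np.savez('w7.npz',W=W)
def rect(lo,hi,xr,yr):
    k=(W[...,2]>lo)&(W[...,2]<hi)&(W[...,0]>xr[0])&(W[...,0]<xr[1])&(W[...,1]>yr[0])&(W[...,1]<yr[1])
    q=W[k]; 
    if len(q)>10:
        b=cv2.minAreaRect((q[:,:2]*1000).astype(np.float32)); print(lo,hi,len(q),'z',np.median(q[:,2]).round(4),np.round(b[0],1),np.round(b[1],1),round(b[2],2))
rect(.085,.1,(.47,.57),(-.32,-.2)); rect(.055,.07,(.49,.57),(-.33,-.18))
rect(.035,.045,(.35,.49),(-.33,-.1)); rect(.06,.07,(.35,.49),(-.33,-.1))
rect(.003,.014,(.56,.7),(-.32,-.1))
E
```

```text
t: 16.73
ee_pos: [0.4287, -0.2149, 0.1793]
tcp_rot: [[1.0, 0.001, 0.008], [0.001, -1.0, -0.002], [0.008, 0.002, -1.0]]
contact_force: [0.2, 0.9, -0.9]
width: 1.003
t 16.73 p [ 0.4287 -0.2149  0.1793] w 1.003 F [ 0.2  0.9 -0.9]
0.085 0.1 1633 z 0.0944 [ 524.  -250.3] [50.  14.1] 81.24
0.055 0.07 3479 z 0.0636 [ 525.6 -250.6] [106.   29.2] 81.22
0.035 0.045 17441 z 0.0397 [ 426.3 -214.7] [162.1  96.1] 89.93
0.06 0.07 1091 z 0.0652 [ 426.8 -214.9] [59.2 14. ] 0.47
0.003 0.014 8213 z 0.0043 [ 593.5 -194.9] [190.1  37.9] 89.1
```

View pics/w7.png

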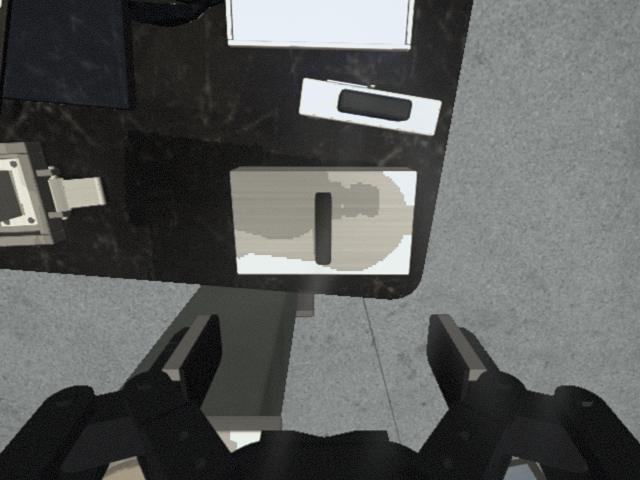

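The cover stands upright at (325,220) in the picture, at (0.426,-0.215) with yaw ~0. The gauge's black grip is at (374,105). Now to take the gauge.

Run:
```python
from h import *
s=st(); print(np.round(s['joints'],1)); go([.524,-.2504,.120],81.2)
```

```text
t 16.78 p [ 0.4273 -0.2143  0.1769] w 1.003 F [-0.2  1.1 -0.4]
[ -7.8   6.8  -6.7  -0.  -76.3  97.8]
yaw now 0.02 tilt 0.18 ROW [96.5 36.1 57.2] [  0.14  -0.14 -81.18] n 12
```

```bash
python3 -m creep '97 36 0 0 0 98.8 0.2;97 36 0 0 0 98.8 0.2;97 36 0 0 0 98.8 0.2;97 36 0 0 0 98.8 0.2;97 36 0 0 0 98.8 0.2;97 36 0 0 0 98.8 0.2;97 36 0 0 0 98.8 0.2;97 36 0 0 0 98.8 0.2;97 36 0 0 0 98.8 0.2;97 36 0 0 0 98.8 0.2;97 36 0 0 0 98.8 0.2;97 36 0 0 0 98.8 0.2;97 36 0 0 0 98.8 0.2;97 36 0 0 0 98.8 0.2;97 36 0 0 0 98.8 0.2;97 36 0 0 0 98.8 0.2'
python3 - <<'E'
from h import *
s=st(); print(np.round(s['joints'],1)); go([.524,-.2504,.030],-98.8)
E
```

```text
t: 18.12
ee_pos: [0.523, -0.25, 0.1743]
tcp_rot: [[-0.15, -0.989, -0.003], [-0.989, 0.15, 0.001], [-0.0, 0.003, -1.0]]
contact_force: [0.3, -0.7, -0.4]
width: 0.602
t 18.12 p [ 0.523  -0.25    0.1743] w 0.602 F [ 0.3 -0.7 -0.4]
[-10.1  18.6   8.1  -0.  -79.7   1.5]
yaw now -98.6 tilt 0.15 ROW [  0.3  -1.4 144.3] [0.15 0.02 0.2 ] n 4
```

```bash
python3 -m creep '0 -1 60 0 0 0 0.2;0 -1 100 0 0 0 0.2;0 -1 125 0 0 0 0.2;0 -1 143 0 0 0 0.2;0 -1 143 0 0 0 -1;0 -1 143 0 0 0 -1;0 -1 143 0 0 0 -1;0 -1 143 0 0 0 -1;0 -1 143 0 0 0 -1;0 -1 143 0 0 0 -1' 50
python3 - <<'E'
from h import *
st(); snap('scene','c2')
im=cv2.imread('pics/c2.png'); cv2.imwrite('pics/c2c.png',cv2.resize(im[240:420,320:540],None,fx=3,fy=3,interpolation=2))
E
```

```text
t: 18.95
ee_pos: [0.5259, -0.2507, 0.0346]
tcp_rot: [[-0.152, -0.988, 0.003], [-0.988, 0.152, -0.001], [0.0, -0.004, -1.0]]
contact_force: [-1.1, 1.1, 3.0]
width: 0.155
t 18.95 p [ 0.5259 -0.2507  0.0346] w 0.155 F [-1.1  1.1  3. ]
```

View pics/c2c.png

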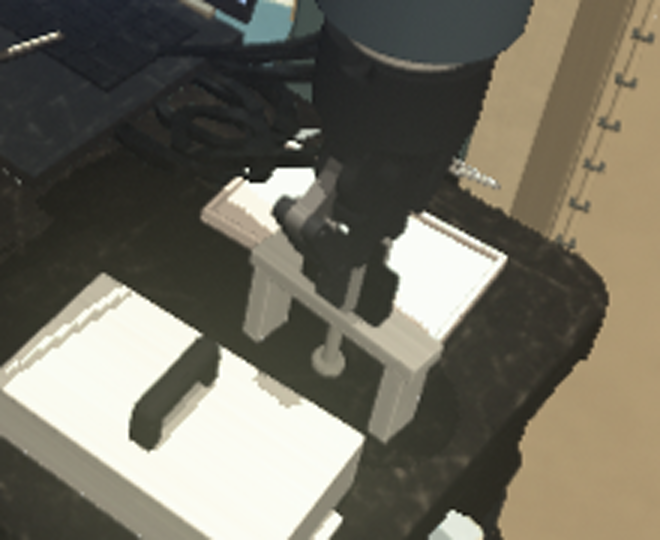

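The gauge is gripped at its grip block (350,270 in the crop) and stands upright. Before lifting it I'll measure the rails and case with the scene and side cameras.

Run:
```python
from h import *
for n in ['scene','side']:
    im,d,m=snap(n,n+'3'); W=cloud(d,m)
    c=np.array([.446,.1311]);a=np.radians(2.62);R=np.array([[np.cos(a),-np.sin(a)],[np.sin(a),np.cos(a)]])
    L=(W[...,:2]-c)@R
    for t in ['rail_1a','rail_2a','rail_3a','tape_roll']:
        r=ctrl.search_frame(n,t); print(n,t,[(np.round(q['xyz'],3).tolist(),round(q['conf'],2)) for q in r[:4]])
    k=(abs(L[...,0])<.04)&(abs(L[...,1])<.075)&(W[...,2]>.034)&(W[...,2]<.06)
    q=np.c_[L[k],W[k][:,2]]
    h,e=np.histogram(q[:,1],bins=np.arange(-.075,.08,.01)); print(list(zip(e.round(3),h)))
    for y in (-.047,0,.047):
        z=q[abs(q[:,1]-y)<.02]
        if len(z)>5: print(y,len(z),np.percentile(z,[5,50,95],axis=0).round(4).tolist())
for n,b in (('scene3',(220,320,160,310)),('side3',(200,300,200,320))):
    im=cv2.imread(f'pics/{n}.png'); cv2.imwrite(f'pics/{n}c.png',cv2.resize(im[b[0]:b[1],b[2]:b[3]],None,fx=4,fy=4,interpolation=2))
```

```text
scene rail_1a [([0.437, 0.17, 0.026], 0.86)]
scene rail_2a [([0.434, 0.176, 0.021], 0.5)]
scene rail_3a [([0.446, 0.079, 0.028], 0.85), ([0.522, -0.246, 0.016], 0.58)]
scene tape_roll []
[(np.float64(-0.075), np.int64(0)), (np.float64(-0.065), np.int64(1)), (np.float64(-0.055), np.int64(198)), (np.float64(-0.045), np.int64(33)), (np.float64(-0.035), np.int64(0)), (np.float64(-0.025), np.int64(0)), (np.float64(-0.015), np.int64(71)), (np.float64(-0.005), np.int64(142)), (np.float64(0.005), np.int64(6)), (np.float64(0.015), np.int64(0)), (np.float64(0.025), np.int64(0)), (np.float64(0.035), np.int64(162)), (np.float64(0.045), np.int64(55)), (np.float64(0.055), np.int64(0)), (np.float64(0.065), np.int64(0))]
-0.047 232 [[-0.0196, -0.0542, 0.0354], [-0.0009, -0.052, 0.0472], [0.0214, -0.0431, 0.0507]]
0 219 [[-0.0205, -0.0066, 0.0356], [-0.0017, -0.0042, 0.0464], [0.0203, 0.004, 0.0508]]
0.047 217 [[-0.0182, 0.0387, 0.0352], [0.0009, 0.0412, 0.0464], [0.0227, 0.0499, 0.0507]]
side rail_1a [([0.621, -0.225, 0.005], 0.67), ([0.444, 0.172, 0.042], 0.52)]
side rail_2a []
side rail_3a [([0.452, 0.072, 0.034], 0.98)]
side tape_roll []
[(np.float64(-0.075), np.int64(0)), (np.float64(-0.065), np.int64(64)), (np.float64(-0.055), np.int64(108)), (np.float64(-0.045), np.int64(7)), (np.float64(-0.035), np.int64(0)), (np.float64(-0.025), np.int64(0)), (np.float64(-0.015), np.int64(109)), (np.float64(-0.005), np.int64(59)), (np.float64(0.005), np.int64(0)), (np.float64(0.015), np.int64(0)), (np.float64(0.025), np.int64(14)), (np.float64(0.035), np.int64(132)), (np.float64(0.045), np.int64(13)), (np.float64(0.055), np.int64(0)), (np.float64(0.065), np.int64(0))]
-0.047 179 [[-0.0178, -0.058, 0.0351], [0.0014, -0.0539, 0.0442], [0.0214, -0.0461, 0.0499]]
0 168 [[-0.0195, -0.0107, 0.0351], [0.0002, -0.0064, 0.0441], [0.02, 0.0028, 0.0493]]
0.047 159 [[-0.0169, 0.0344, 0.0347], [0.0024, 0.0385, 0.0437], [0.0224, 0.0456, 0.0498]]
```

View pics/scene3c.png

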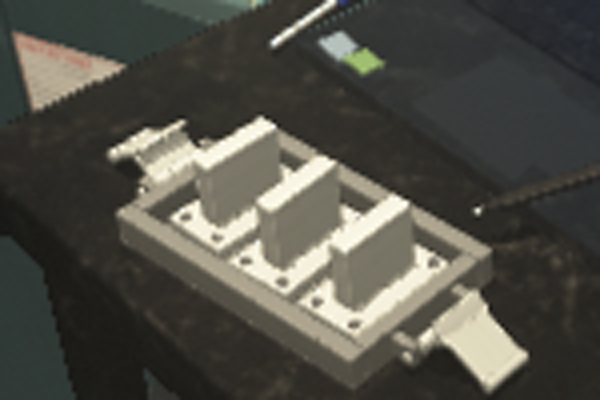

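View pics/side3c.png

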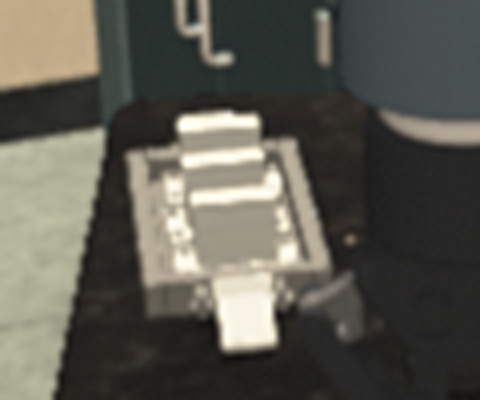

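Three rails are in the case, webs along x. All tops measure about 50 mm above the cart, which hints that all are full height; the gauge will decide. Next I'll carry the gauge to rail 1.

```bash
python3 - <<'E'
from h import *
s=ctrl.get_state(); go([.4444,.1785,.150],2.6)
E
python3 -m creep '0 0 -30 0 0 0 -1;0 0 -70 0 0 0 -1;0 0 -115 0 0 0 -1;0 0 -115 0 0 0 -1'
```

```text
yaw now -98.73 tilt 0.2 ROW [-411.8  145.4 -116.2] [  -0.11   -0.2  -101.33] n 15
t: 19.83
ee_pos: [0.5282, -0.2526, 0.1565]
tcp_rot: [[-0.152, -0.988, 0.012], [-0.988, 0.152, -0.006], [0.004, -0.013, -1.0]]
contact_force: [1.7, -0.6, -1.6]
width: 0.155
```

```bash
python3 - <<'E'
from h import *
go([.4444,.1785,.150],2.6)
E
python3 -m creep '-28 10 0 0 0 -7 -1;-56 20 0 0 0 -14 -1;-84 30 0 0 0 -21 -1;-112 40 0 0 0 -28 -1;-140 50 0 0 0 -35 -1;-168 60 0 0 0 -42 -1;-196 70 0 0 0 -49 -1;-224 80 0 0 0 -56 -1;-252 90 0 0 0 -63 -1;-280 100 0 0 0 -70 -1;-308 110 0 0 0 -77 -1;-336 120 0 0 0 -84 -1;-364 130 0 0 0 -91 -1;-392 140 0 0 0 -98 -1;-412 147 0 0 0 -101.3 -1;-412 147 0 0 0 -101.3 -1;-412 147 0 0 0 -101.3 -1'
python3 - <<'E'
from h import *
s=st();print(np.round(s['joints'],1)); snap('wrist','w8'); go([.4444,.1785,.060],2.6)
E
```

```text
yaw now -98.72 tilt 0.79 ROW [-413.4  148.3    2.9] [  -0.34   -0.83 -101.32] n 15
t: 21.25
ee_pos: [0.4413, 0.1799, 0.1471]
tcp_rot: [[0.999, 0.046, -0.001], [0.046, -0.999, -0.0], [-0.001, 0.0, -1.0]]
contact_force: [-0.3, -0.6, -3.7]
width: 0.152
t 21.25 p [0.4413 0.1799 0.1471] w 0.152 F [-0.3 -0.6 -3.7]
[ 41.1   7.7 -10.1  -0.  -72.3  51.6]
yaw now 2.54 tilt 0.08 ROW [ 3.   0.7 87.2] [ 0.03  0.07 -0.06] n 3
```

View pics/w8.png

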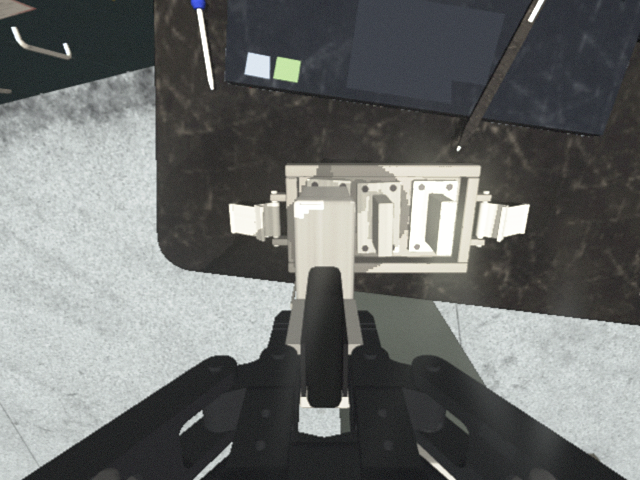

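The wrist picture shows the held gauge in the foreground at (325,300), with the case behind it (rims at 285–480 columns, 165–270 rows) and rails 2 and 3 at (380,215) and (435,215). I'll measure the case rims and rails from this view.

```bash
cat >> h.py <<'E'
def casefit(W,c0=(.446,.1311),yaw=2.6,lo=.016,hi=.024):
    c=np.array(c0);a=np.radians(yaw);R=np.array([[np.cos(a),-np.sin(a)],[np.sin(a),np.cos(a)]])
    L=(W[...,:2]-c)@R
    k=(abs(L[...,0])<.056)&(abs(L[...,1])<.09)&(W[...,2]>lo)&(W[...,2]<hi)
    q=L[k]
    def edge(v): return np.percentile(v,[1,99]).round(4) if len(v)>5 else None
    print('case rim far x(local)',edge(q[(q[:,0]>.03)&(abs(q[:,1])<.07)][:,0]),'near',edge(q[(q[:,0]<-.03)&(abs(q[:,1])<.07)][:,0]),'left y',edge(q[(q[:,1]>.065)&(abs(q[:,0])<.03)][:,1]),'right y',edge(q[(q[:,1]<-.065)&(abs(q[:,0])<.03)][:,1]))
    k=(abs(L[...,0])<.036)&(abs(L[...,1])<.075)&(W[...,2]>.037)&(W[...,2]<.056)
    q=np.c_[L[k],W[k][:,2]]
    for y in (.047,0,-.047):
        z=q[abs(q[:,1]-y)<.02]
        if len(z)>15:
            zt=np.percentile(z[:,2],90); z=z[z[:,2]>zt-.003]
            b=cv2.minAreaRect((z[:,:2]*1000).astype(np.float32))
            print('rail at',y,len(z),'ztop',zt.round(4),'c',np.round(b[0],1),np.round(b[1],1),round(b[2],1))
E
python3 - <<'E'
from h import *
im,d,m=snap('wrist','w9'); casefit(cloud(d,m))
E
```

```text
case rim far x(local) [0.0385 0.0477] near [-0.048  -0.0378] left y [0.071  0.0883] right y [-0.0886 -0.0706]
rail at 0 835 ztop 0.0505 c [0.5 0.4] [44.1 12.3] 2.5
rail at -0.047 840 ztop 0.0504 c [  1.8 -47.1] [43.6 12.4] 0.1
```

```bash
python3 -m creep '2 0 30 0 0 0 -1;2 0 55 0 0 0 -1;2 0 70 0 0 0 -1;2 0 80 0 0 0 -1;2 0 80 0 0 0 -1;2 0 80 0 0 0 -1'
python3 - <<'E'
from h import *
for i in range(3):
    s=st(); im,d,m=snap('wrist','w10'); 
W=cloud(d,m)
c=np.array((.446,.1311));a=np.radians(2.6);R=np.array([[np.cos(a),-np.sin(a)],[np.sin(a),np.cos(a)]])
for n in ('wrist','scene','side'):
    if n!='wrist': im,d,m=snap(n,n+'10'); W=cloud(d,m)
    L=(W[...,:2]-c)@R
    k=(abs(L[...,0])<.07)&(abs(L[...,1]-.047)<.03)&(W[...,2]>.083)&(W[...,2]<.099)
    q=L[k]
    if len(q)>20: b=cv2.minAreaRect((q*1000).astype(np.float32)); print(n,len(q),'ztop',np.percentile(W[k][:,2],[50,95]),np.round(b[0],1),np.round(b[1],1),round(b[2],1),np.percentile(q,[1,99],axis=0).round(4).tolist())
for n,b in (('scene10',(200,320,160,310)),('side10',(180,300,200,320))):
    im=cv2.imread(f'pics/{n}.png'); cv2.imwrite(f'pics/{n}c.png',cv2.resize(im[b[0]:b[1],b[2]:b[3]],None,fx=4,fy=4,interpolation=2))
E
```

```text
t: 21.85
ee_pos: [0.4442, 0.1782, 0.0678]
tcp_rot: [[0.999, 0.043, -0.001], [0.043, -0.999, -0.001], [-0.001, 0.001, -1.0]]
contact_force: [-0.5, 0.9, -1.6]
width: 0.156
t 21.85 p [0.4442 0.1782 0.0678] w 0.156 F [-0.5  0.9 -1.6]
t 21.9 p [0.4446 0.1787 0.0685] w 0.156 F [-0.1 -1.  -2.3]
t 21.95 p [0.4449 0.179  0.0689] w 0.155 F [ 0.   0.4 -0.5]
wrist 5017 ztop [0.09784502 0.09875282] [-0.2 49.1] [ 29.3 106.5] 89.1 [[-0.0511, 0.0344], [0.0528, 0.06]]
scene 520 ztop [0.09648706 0.09870145] [ 0.2 47.1] [ 29.5 106.6] 89.5 [[-0.0527, 0.033], [0.0517, 0.061]]
side 386 ztop [0.0943665  0.09808136] [-0.2 45. ] [105.4  33. ] 0.8 [[-0.0521, 0.0287], [0.0517, 0.0572]]
```

View pics/scene10c.png

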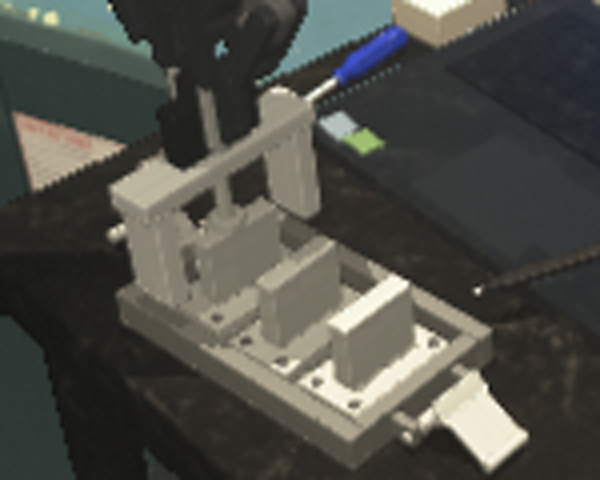

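View pics/side10c.png

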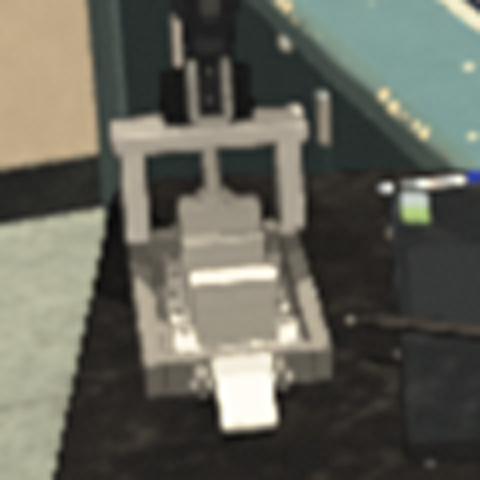

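View pics/w10.png

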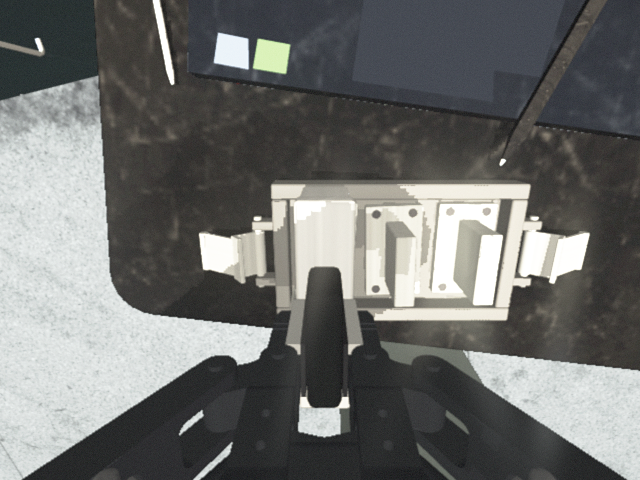

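Gauge and case are aligned to within a few tenths of a mm in x, and the foot already stands on rail 1's web (crop (225,205)). The soles are about 14 mm above the rims. I'll lower the gauge, release it, and let it rest over a second.

```bash
python3 -m creep '0 0 6 0 0 0 -1;0 0 10 0 0 0 -1;0 0 13 0 0 0 -1;0 0 14 0 0 0 -1;0 0 14 0 0 0 -1;0 0 14 0 0 0 -0.45;0 0 14 0 0 0 -0.45;0 0 14 0 0 0 -0.45;0 0 14 0 0 0 -0.45;0 0 14 0 0 0 -0.45;0 0 14 0 0 0 -0.45;0 0 14 0 0 0 -0.45;0 0 14 0 0 0 -0.45;0 0 14 0 0 0 -0.45;0 0 14 0 0 0 -0.45;0 0 14 0 0 0 -0.45;0 0 14 0 0 0 -0.45;0 0 14 0 0 0 -0.45;0 0 14 0 0 0 -0.45;0 0 14 0 0 0 -0.45'
python3 - <<'E'
from h import *
c=np.array((.446,.1311));a=np.radians(2.6);R=np.array([[np.cos(a),-np.sin(a)],[np.sin(a),np.cos(a)]])
st()
for n in ('wrist','scene','side'):
    im,d,m=snap(n,n+'11'); W=cloud(d,m)
    L=(W[...,:2]-c)@R
    k=(abs(L[...,0])<.07)&(abs(L[...,1]-.047)<.03)&(W[...,2]>.074)&(W[...,2]<.095)
    q=L[k]
    if len(q)>20: b=cv2.minAreaRect((q*1000).astype(np.float32)); print(n,len(q),'ztop',np.percentile(W[k][:,2],[50,95]),np.round(b[0],1),np.round(b[1],1),round(b[2],1))
for n,b in (('scene11',(200,320,160,310)),('side11',(180,300,200,320))):
    im=cv2.imread(f'pics/{n}.png'); cv2.imwrite(f'pics/{n}c.png',cv2.resize(im[b[0]:b[1],b[2]:b[3]],None,fx=4,fy=4,interpolation=2))
E
```

```text
t: 23.77
ee_pos: [0.4442, 0.1793, 0.0538]
tcp_rot: [[0.999, 0.044, 0.0], [0.044, -0.999, 0.0], [0.0, -0.0, -1.0]]
contact_force: [-0.3, -0.7, 0.2]
width: 0.272
t 23.77 p [0.4442 0.1793 0.0538] w 0.272 F [-0.3 -0.7  0.2]
wrist 7575 ztop [0.08372322 0.0912598 ] [ 0. 49.] [ 47.7 107.9] 78.9
scene 531 ztop [0.08311461 0.09192559] [ 0.6 42.8] [ 37.7 108.3] 88.5
side 394 ztop [0.08219683 0.0929822 ] [-0.3 38.9] [ 40.4 105.8] 88.5
```

View pics/scene11c.png

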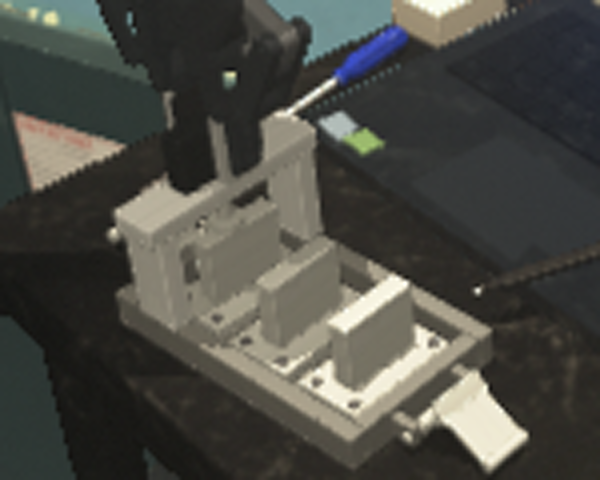

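View pics/side11c.png

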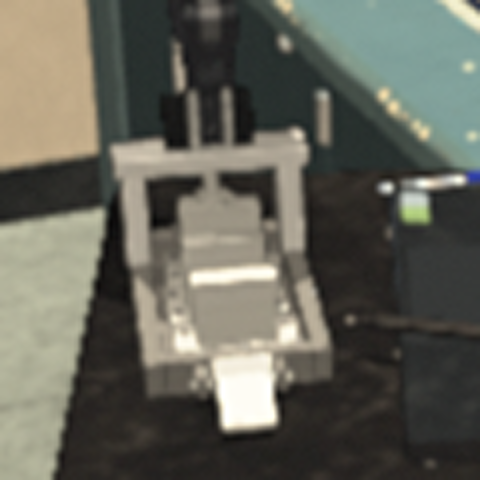

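Rail 1: the gauge rests on the rims (bar top at 83.7 mm, so the soles are at 20 mm) with the foot on a web top at 50 mm, meaning full height. Next I'll regrip, lift, move 47 mm right to rail 2 and set down.

```bash
python3 -m creep '0 0 0 0 0 0 -0.45;0 0 0 0 0 0 -0.45;0 0 0 0 0 0 -0.45;0 0 0 0 0 0 -0.45;0 0 0 0 0 0 -1;0 0 0 0 0 0 -1;0 0 0 0 0 0 -1;0 0 0 0 0 0 -1;0 0 -15 0 0 0 -1;0 0 -30 0 0 0 -1;0 0 -42 0 0 0 -1;0 0 -42 0 0 0 -1;0 25 -42 0 0 0 -1;0 47 -42 0 0 0 -1;0 47 -42 0 0 0 -1;0 47 -42 0 0 0 -1'
python3 - <<'E'
from h import *
st(); im,d,m=snap('wrist','w12'); W=cloud(d,m)
c=np.array((.446,.1311));a=np.radians(2.6);R=np.array([[np.cos(a),-np.sin(a)],[np.sin(a),np.cos(a)]])
casefit(W)
L=(W[...,:2]-c)@R
k=(abs(L[...,0])<.07)&(abs(L[...,1])<.03)&(W[...,2]>.115)&(W[...,2]<.135)
q=L[k]; b=cv2.minAreaRect((q*1000).astype(np.float32)); print(len(q),'ztop',np.percentile(W[k][:,2],[50,95]),np.round(b[0],1),np.round(b[1],1),round(b[2],1))
E
```

```text
t: 25.25
ee_pos: [0.4452, 0.1313, 0.0944]
tcp_rot: [[0.999, 0.042, -0.002], [0.042, -0.999, -0.001], [-0.002, 0.0, -1.0]]
contact_force: [-0.3, 0.6, -3.9]
width: 0.155
t 25.25 p [0.4452 0.1313 0.0944] w 0.155 F [-0.3  0.6 -3.9]
case rim far x(local) [0.038  0.0479] near [-0.0478 -0.0376] left y [0.0708 0.0878] right y [-0.0881 -0.0708]
rail at 0.047 1202 ztop 0.0504 c [ 3.1 45.6] [12.3 44.1] 87.3
rail at -0.047 1203 ztop 0.0504 c [  1.7 -47.3] [44.2 12.4] 0.2
5680 ztop [0.12414321 0.13126466] [-1.2 -0.5] [105.6  36.9] 0.0
```

View pics/w12.png

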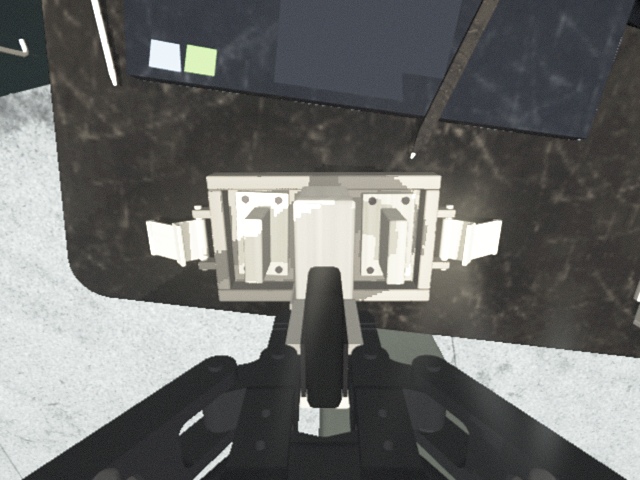

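All is in order: rails 1 and 3 stand at (255,235) and (395,235). I'll lower onto rail 2 with a +1 mm x correction.

```bash
python3 -m creep '1 0 15 0 0 0 -1;1 0 27 0 0 0 -1;1 0 35 0 0 0 -1;1 0 39 0 0 0 -1;1 0 40 0 0 0 -1;1 0 40 0 0 0 -0.45;1 0 40 0 0 0 -0.45;1 0 40 0 0 0 -0.45;1 0 40 0 0 0 -0.45;1 0 40 0 0 0 -0.45;1 0 40 0 0 0 -0.45;1 0 40 0 0 0 -0.45;1 0 40 0 0 0 -0.45;1 0 40 0 0 0 -0.45;1 0 40 0 0 0 -0.45;1 0 40 0 0 0 -0.45;1 0 40 0 0 0 -0.45;1 0 40 0 0 0 -0.45;1 0 40 0 0 0 -0.45;1 0 40 0 0 0 -0.45'
python3 - <<'E'
from h import *
c=np.array((.446,.1311));a=np.radians(2.6);R=np.array([[np.cos(a),-np.sin(a)],[np.sin(a),np.cos(a)]])
st()
for n in ('wrist','scene','side'):
    im,d,m=snap(n,n+'13'); W=cloud(d,m)
    L=(W[...,:2]-c)@R
    k=(abs(L[...,0])<.07)&(abs(L[...,1])<.02)&(W[...,2]>.079)&(W[...,2]<.087)
    q=L[k]
    if len(q)>20: b=cv2.minAreaRect((q*1000).astype(np.float32)); print(n,len(q),'ztop',np.percentile(W[k][:,2],[50,95]),np.round(b[0],1),np.round(b[1],1),round(b[2],1))
for n,b in (('scene13',(200,320,160,310)),('side13',(180,300,200,320))):
    im=cv2.imread(f'pics/{n}.png'); cv2.imwrite(f'pics/{n}c.png',cv2.resize(im[b[0]:b[1],b[2]:b[3]],None,fx=4,fy=4,interpolation=2))
E
```

```text
t: 26.97
ee_pos: [0.4472, 0.1324, 0.0558]
tcp_rot: [[0.999, 0.044, -0.0], [0.044, -0.999, 0.0], [-0.0, -0.0, -1.0]]
contact_force: [0.2, -0.3, -0.1]
width: 0.272
t 26.97 p [0.4472 0.1324 0.0558] w 0.272 F [ 0.2 -0.3 -0.1]
wrist 6684 ztop [0.0836511  0.08470436] [0.3 1.3] [ 26.9 105.6] 89.9
scene 387 ztop [0.08340927 0.08506239] [-0.2  1.1] [ 29.9 106.4] 89.8
side 244 ztop [0.08234013 0.08481048] [-0.3 -1.5] [ 34.5 104.8] 89.9
```

View pics/scene13c.png

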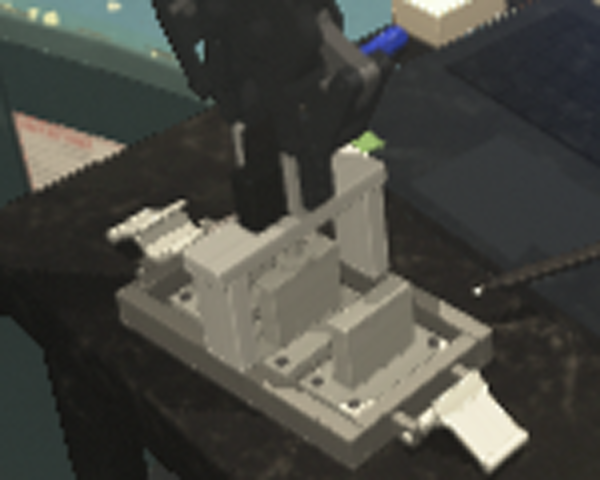

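View pics/side13c.png

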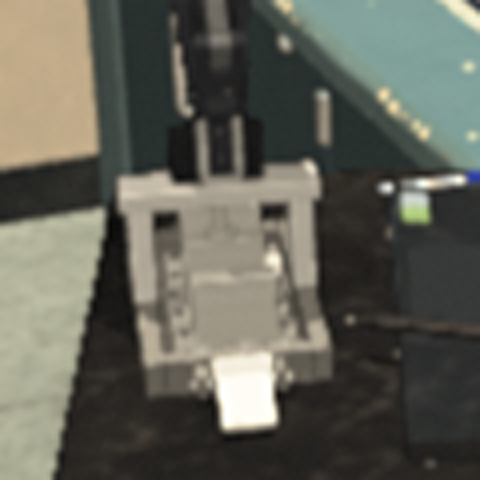

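The gauge rests squarely on rail 2: bar top at 83.7 mm, centre within 0.3 mm. The foot is on its 50 mm web, so it's full height. On to rail 3.

```bash
python3 -m creep '0 0 0 0 0 0 -0.45;0 0 0 0 0 0 -0.45;0 0 0 0 0 0 -0.45;0 0 0 0 0 0 -0.45;0 0 0 0 0 0 -1;0 0 0 0 0 0 -1;0 0 0 0 0 0 -1;0 0 0 0 0 0 -1;0 0 -15 0 0 0 -1;0 0 -30 0 0 0 -1;0 0 -42 0 0 0 -1;0 0 -42 0 0 0 -1;0 25 -42 0 0 0 -1;0 48 -42 0 0 0 -1;0 48 -42 0 0 0 -1;0 48 -42 0 0 0 -1'
python3 - <<'E'
from h import *
st(); im,d,m=snap('wrist','w14'); W=cloud(d,m)
c=np.array((.446,.1311));a=np.radians(2.6);R=np.array([[np.cos(a),-np.sin(a)],[np.sin(a),np.cos(a)]])
casefit(W)
L=(W[...,:2]-c)@R
k=(abs(L[...,0])<.07)&(abs(L[...,1]+.047)<.025)&(W[...,2]>.12)&(W[...,2]<.13)
q=L[k]; b=cv2.minAreaRect((q*1000).astype(np.float32)); print(len(q),'ztop',np.percentile(W[k][:,2],[50,95]),np.round(b[0],1),np.round(b[1],1),round(b[2],1))
E
```

```text
t: 28.45
ee_pos: [0.4483, 0.0834, 0.0964]
tcp_rot: [[0.999, 0.042, -0.002], [0.042, -0.999, -0.001], [-0.002, 0.0, -1.0]]
contact_force: [0.2, 1.0, -4.0]
width: 0.154
t 28.45 p [0.4483 0.0834 0.0964] w 0.154 F [ 0.2  1.  -4. ]
case rim far x(local) [0.038 0.048] near [-0.0474 -0.0375] left y [0.0705 0.0885] right y [-0.0887 -0.071 ]
rail at 0.047 1201 ztop 0.0504 c [ 3.  45.5] [12.7 44.1] 87.7
rail at 0 1174 ztop 0.0504 c [0.7 0.3] [44.4 12.6] 1.5
5122 ztop [0.12408979 0.1252308 ] [ -1.  -48.3] [ 26.  105.9] 89.7
```

View pics/w14.png

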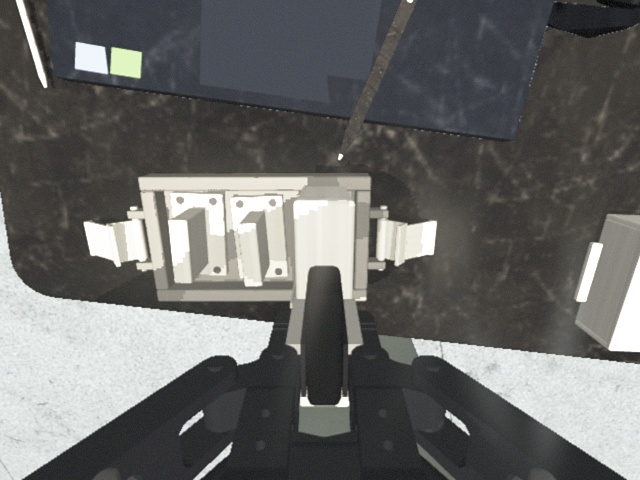

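Rails 1 and 2 stand at (190,235) and (258,240), unmoved. Now down onto rail 3.

```bash
python3 -m creep '1 0 15 0 0 0 -1;1 0 27 0 0 0 -1;1 0 35 0 0 0 -1;1 0 39 0 0 0 -1;1 0 40.5 0 0 0 -1;1 0 40.5 0 0 0 -0.45;1 0 40.5 0 0 0 -0.45;1 0 40.5 0 0 0 -0.45;1 0 40.5 0 0 0 -0.45;1 0 40.5 0 0 0 -0.45;1 0 40.5 0 0 0 -0.45;1 0 40.5 0 0 0 -0.45;1 0 40.5 0 0 0 -0.45;1 0 40.5 0 0 0 -0.45;1 0 40.5 0 0 0 -0.45;1 0 40.5 0 0 0 -0.45;1 0 40.5 0 0 0 -0.45;1 0 40.5 0 0 0 -0.45;1 0 40.5 0 0 0 -0.45;1 0 40.5 0 0 0 -0.45'
python3 - <<'E'
from h import *
c=np.array((.446,.1311));a=np.radians(2.6);R=np.array([[np.cos(a),-np.sin(a)],[np.sin(a),np.cos(a)]])
st()
for n in ('wrist','scene','side'):
    im,d,m=snap(n,n+'15'); W=cloud(d,m)
    L=(W[...,:2]-c)@R
    k=(abs(L[...,0])<.07)&(abs(L[...,1]+.047)<.02)&(W[...,2]>.079)&(W[...,2]<.087)
    q=L[k]
    if len(q)>20: b=cv2.minAreaRect((q*1000).astype(np.float32)); print(n,len(q),'ztop',np.percentile(W[k][:,2],[50,95]),np.round(b[0],1),np.round(b[1],1),round(b[2],1))
for n,b in (('scene15',(200,320,160,310)),('side15',(180,300,200,320))):
    im=cv2.imread(f'pics/{n}.png'); cv2.imwrite(f'pics/{n}c.png',cv2.resize(im[b[0]:b[1],b[2]:b[3]],None,fx=4,fy=4,interpolation=2))
E
```

```text
t: 30.17
ee_pos: [0.4503, 0.0845, 0.0573]
tcp_rot: [[0.999, 0.044, -0.0], [0.044, -0.999, -0.0], [-0.0, 0.0, -1.0]]
contact_force: [-0.5, -0.1, -0.6]
width: 0.272
t 30.17 p [0.4503 0.0845 0.0573] w 0.272 F [-0.5 -0.1 -0.6]
wrist 6602 ztop [0.08363288 0.08468414] [  0.6 -46.9] [ 26.8 106. ] 89.3
scene 393 ztop [0.08332683 0.08516952] [  0.5 -47. ] [ 30.3 106.2] 88.2
side 287 ztop [0.08227686 0.08504763] [  0.5 -50.8] [ 30.5 104.8] 88.8
```

View pics/scene15c.png

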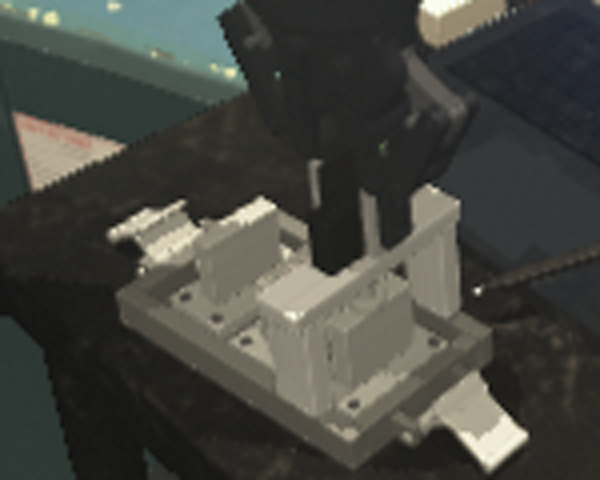

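View pics/side15c.png

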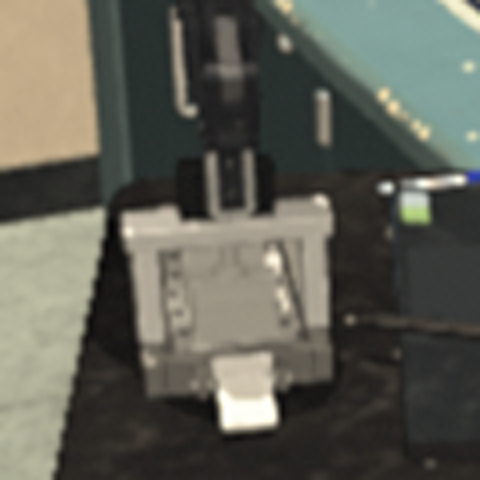

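Rail 3: the gauge rests squarely (bar top 83.6 mm, centre within 0.6 mm, foot on a web at 50 mm), so it's full height too. All three go to the tray. First I'll stand the gauge on free cart at about (0.45,-0.065).

```bash
python3 -m creep '0 0 0 0 0 0 -0.45;0 0 0 0 0 0 -0.45;0 0 0 0 0 0 -0.45;0 0 0 0 0 0 -0.45;0 0 0 0 0 0 -1;0 0 0 0 0 0 -1;0 0 0 0 0 0 -1;0 0 0 0 0 0 -1;0 0 -20 0 0 0 -1;0 0 -42 0 0 0 -1;0 0 -50 0 0 0 -1;-2 40 -50 0 0 0 -1;-4 80 -50 0 0 0 -1;-6 115 -50 0 0 0 -1;-7 150 -50 0 0 0 -1;-7 150 -50 0 0 0 -1;-7 150 -20 0 0 0 -1;-7 150 5 0 0 0 -1;-7 150 14 0 0 0 -1;-7 150 14 0 0 0 -1'
python3 - <<'E'
from h import *
st(); im,d,m=snap('wrist','w16'); W=cloud(d,m)
k=(abs(W[...,0]-.45)<.07)&(abs(W[...,1]+.065)<.03)&(W[...,2]>.06)&(W[...,2]<.076)
q=W[k]; print(np.percentile(q,[2,50,98],axis=0).round(4))
E
```

```text
t: 31.98
ee_pos: [0.4471, -0.066, 0.0405]
tcp_rot: [[0.999, 0.043, -0.007], [0.043, -0.999, -0.001], [-0.007, 0.0, -1.0]]
contact_force: [0.4, -0.2, -2.6]
width: 0.154
t 31.98 p [ 0.4471 -0.066   0.0405] w 0.154 F [ 0.4 -0.2 -2.6]
[[ 0.3959 -0.078   0.0638]
 [ 0.4807 -0.0649  0.0665]
 [ 0.4982 -0.0527  0.0724]]
```

View pics/w16.png

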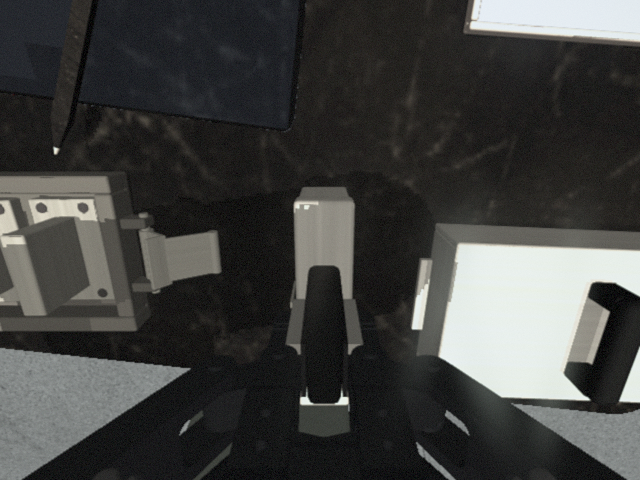

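The gauge at (325,245) stands clear of the case clip (215,255) and the cover (430,300). Its soles are about 2.5 mm above the cart, so I'll lower it and let go.

```bash
python3 -m creep '0 0 1.5 0 0 0 -1;0 0 3 0 0 0 -1;0 0 3 0 0 0 -1;0 0 3 0 0 0 -0.3;0 0 3 0 0 0 -0.3;0 0 3 0 0 0 -0.3;0 0 3 0 0 0 -0.3;0 0 -30 0 0 0 -0.3;0 0 -70 0 0 0 -0.3;0 0 -110 0 0 0 -0.3;0 0 -150 0 0 0 0;-60 -80 -150 0 0 0 0;-60 -140 -150 0 0 0 0;-60 -190 -150 0 0 0 0;-60 -190 -150 0 0 0 0;-60 -190 -150 0 0 0 0'
python3 - <<'E'
from h import *
s=st(); im,d,m=snap('wrist','w17'); W=cloud(d,m); casefit(W)
r=ctrl.get_state(); snap('scene','scene17')
k=(abs(W[...,0]-.45)<.07)&(abs(W[...,1]+.065)<.03)&(W[...,2]>.06)&(W[...,2]<.07)
q=W[k]; print('gauge',np.percentile(q,[2,50,98],axis=0).round(4))
E
```

```text
t: 33.37
ee_pos: [0.3808, 0.1234, 0.194]
tcp_rot: [[0.999, 0.044, 0.001], [0.044, -0.999, 0.001], [0.002, -0.001, -1.0]]
contact_force: [1.2, -0.5, -1.4]
width: 0.5
t 33.37 p [0.3808 0.1234 0.194 ] w 0.5 F [ 1.2 -0.5 -1.4]
case rim far x(local) [0.0383 0.0477] near [-0.0477 -0.0378] left y [0.0709 0.0888] right y [-0.0866 -0.0708]
rail at 0.047 759 ztop 0.0506 c [ 3.1 45.6] [12.2 43.6] 87.5
rail at 0 735 ztop 0.0508 c [0.6 0.3] [43.8 12. ] 2.0
rail at -0.047 741 ztop 0.0506 c [  1.8 -47.3] [42.8 12.2] 0.2
gauge [[ 0.3981 -0.0773  0.0608]
 [ 0.4571 -0.0593  0.0636]
 [ 0.5003 -0.0512  0.0687]]
```

View pics/w17.png

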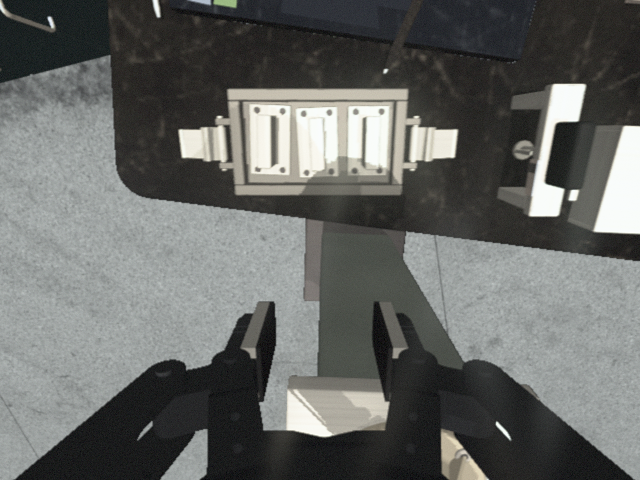

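View pics/scene17.png

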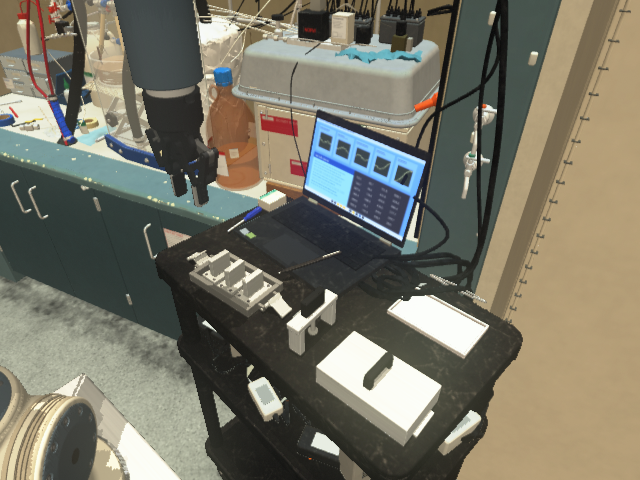

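The gauge stands upright on the cart ((312,315) in the scene picture), and three rails are in place in the case ((268,140), (317,142) and (368,140) in the wrist picture). Now rail 1.

Run:
```python
from h import *
c=np.array((.446,.1311));a=np.radians(2.6);R=np.array([[np.cos(a),-np.sin(a)],[np.sin(a),np.cos(a)]])
for n,l in ((1,(.0031,.0456)),(2,(.0006,.0003)),(3,(.0018,-.0473))): print(n,c+R@l)
p=c+R@(.0031,.0456)
go([p[0]+.0005,p[1]+.0005,.080],0.1)
im,d,m=snap('scene','scene18'); W=cloud(d,m)
k=(W[...,0]>.56)&(W[...,0]<.7)&(W[...,1]>-.32)&(W[...,1]<-.11)&(W[...,2]>.0075)&(W[...,2]<.014)
q=W[k];print('tray rim',len(q),np.percentile(q,[1,50,99],axis=0).round(4),cv2.minAreaRect((q[:,:2]*1000).astype(np.float32)))
```

```text
1 [0.44702826 0.17679368]
2 [0.44658577 0.13142691]
3 [0.44994382 0.08393035]
yaw now 2.87 tilt 0.09 ROW [ 69.2 -48.4 113.7] [-0.08 -0.04  2.77] n 4
tray rim 772 [[ 0.5739 -0.2899  0.0076]
 [ 0.6377 -0.1549  0.0098]
 [ 0.6982 -0.111   0.0138]] ((636.03125, -199.839599609375), (181.65179443359375, 125.04977416992188), 89.01980590820312)
```

```bash
python3 -m creep '69 -48 60 0 0 2.8 -0.3;69 -48 100 0 0 2.8 -0.3;69 -48 110 0 0 2.8 -0.3;69 -48 150 0 0 2.8 -0.3;69 -48 180 0 0 2.8 -0.3;69 -48 195 0 0 2.8 -0.3;69 -48 202 0 0 2.8 -0.3;69 -48 202 0 0 2.8 -0.3;69 -48 202 0 0 2.8 -1;69 -48 202 0 0 2.8 -1;69 -48 202 0 0 2.8 -1;69 -48 202 0 0 2.8 -1;69 -48 202 0 0 2.8 -1' 50
python3 -c "
from h import *
st(); snap('side','s19'); im=cv2.imread('pics/s19.png'); cv2.imwrite('pics/s19c.png',cv2.resize(im[180:300,200:320],None,fx=4,fy=4,interpolation=2))"
```

```text
t: 34.6
ee_pos: [0.4499, 0.1732, -0.0069]
tcp_rot: [[1.0, -0.004, 0.003], [-0.004, -1.0, 0.002], [0.003, -0.002, -1.0]]
contact_force: [0.2, -0.9, 7.4]
width: 0.127
t 34.6 p [ 0.4499  0.1732 -0.0069] w 0.127 F [ 0.2 -0.9  7.4]
```

View pics/s19c.png

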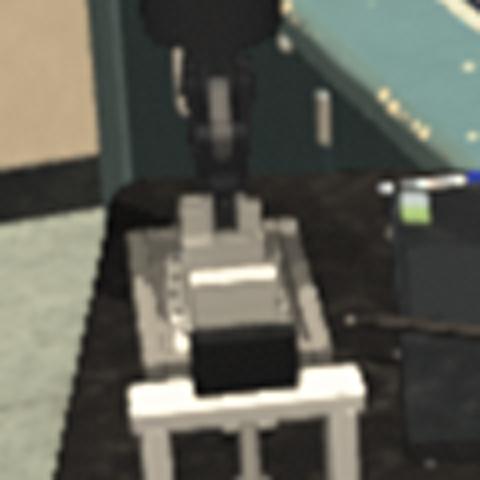

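Rail 1 is gripped (opening 12.7% ≈ 11 mm). I'll lift it and carry it to a point over the tray.

```bash
python3 -m creep '0 0 -15 0 0 0 -1;0 0 -35 0 0 0 -1;0 0 -70 0 0 0 -1;0 0 -110 0 0 0 -1;0 0 -140 0 0 0 -1;5 40 -150 0 0 0 -1;15 80 -150 0 0 0 -1;30 115 -150 0 0 0 -1;45 150 -150 0 0 0 -1;60 185 -150 0 0 0 -1;75 220 -150 0 0 0 -1;90 255 -150 0 0 0 -1;105 290 -150 0 0 0 -1;115 320 -150 0 0 0 -1;120 345 -150 0 0 0 -1;120 345 -150 0 0 0 -1;120 345 -150 0 0 0 -1'
python3 - <<'E'
from h import *
s=st(); im,d,m=snap('wrist','w20'); W=cloud(d,m)
b=(W[...,0]>.56)&(W[...,0]<.69)&(W[...,1]>-.31)&(W[...,1]<-.12)
k=b&(W[...,2]>.007)&(W[...,2]<.013)
q=W[k];print('tray rim',len(q),np.percentile(q,[1,99],axis=0).round(4),cv2.minAreaRect((q[:,:2]*1000).astype(np.float32)))
k=b&(W[...,2]>.002)&(W[...,2]<.013)
q=W[k];print('tray',len(q),np.percentile(q,[1,99],axis=0).round(4),cv2.minAreaRect((q[:,:2]*1000).astype(np.float32)))
np.savez('w20.npz',W=W,p=s['ee_pos'],R=s['tcp_rot'])
E
```

```text
t: 36.07
ee_pos: [0.5664, -0.1742, 0.1407]
tcp_rot: [[1.0, -0.007, -0.001], [-0.007, -1.0, 0.001], [-0.001, -0.001, -1.0]]
contact_force: [-0.5, -0.5, -2.5]
width: 0.127
t 36.07 p [ 0.5664 -0.1742  0.1407] w 0.127 F [-0.5 -0.5 -2.5]
tray rim 4255 [[ 0.5746 -0.2898  0.0073]
 [ 0.688  -0.1208  0.0129]] ((631.5489501953125, -204.7332305908203), (171.9115447998047, 113.177734375), 88.63795471191406)
tray 21036 [[ 0.5761 -0.2883  0.0022]
 [ 0.6845 -0.1233  0.0126]] ((624.7012329101562, -212.90313720703125), (186.7962188720703, 128.9338836669922), 89.4619140625)
```

View pics/w20.png

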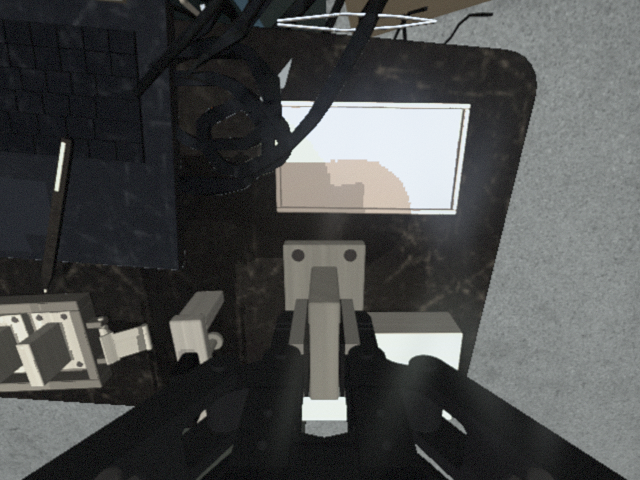

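The rail hangs at (325,320). The tray spans corners (278,100), (471,104), (456,214) and (277,212), with a black cable crossing its far-left corner at (290,130). I'll work out the corner positions and the cable's height.

Run:
```python
from h import *
D=np.load('w20.npz');W=D['W'];m=ctrl.camera_model('wrist');F=f(m);Rc=np.array(m['R']);t=np.array(m['t'])
C=-Rc.T@t
def ray(u,v,z):
    d=Rc.T@np.array([(u-m['cx'])/F,(v-m['cy'])/F,1]); return C+d*(z-C[2])/d[2]
P=[ray(u,v,.010)[:2] for u,v in ((471,104),(456,214),(277,212),(278,100))]
for p in P: print(np.round(p,4))
# floor points
k=(W[...,0]>.57)&(W[...,0]<.68)&(W[...,1]>-.30)&(W[...,1]<-.13)
for x in np.arange(.57,.68,.01):
    r=[]
    for y in np.arange(-.30,-.12,.01):
        q=W[...,2][(abs(W[...,0]-x)<.005)&(abs(W[...,1]-y)<.005)]
        r.append('%3d'%round(1000*np.max(q)) if len(q) else ' . ')
    print(round(x,3),' '.join(r))
# held rail: foot plate relative to tool
L=(W-D['p'])@D['R']*1000
k=(abs(L[...,0])<60)&(abs(L[...,1])<40)&(L[...,2]>-60)&(L[...,2]<20)
q=L[k]
for z in range(-60,20,8):
    a=q[(q[:,2]>z)&(q[:,2]<=z+8)]
    if len(a)>5: print(z,len(a),np.percentile(a,[1,99],axis=0).round(0).tolist())
```

```text
[ 0.6626 -0.2908]
[ 0.5736 -0.2886]
[ 0.5765 -0.1333]
[ 0.6666 -0.1384]
0.57   1  11  10  10  11  10  10   9 256 251 258 205 248 248 206 258 250 256
0.58   1  12  11  11  11  12 261 262 261 250 260 266 266 266 266 261 250 261
0.59   2  11   6   6   5   5   6   6   5   6   6 267 267 267 267   6  12  11
0.6   1  11   6   6   6   6   6   6   6   5   5 160 160 160 160   6  12  10
0.61   1  11   6   6   6   6   6   6   6   6   5   6   6   6   6   6  11  14
0.62   2  11   6   6   5   6   6   6   6   5   6   6   5   5   6  11  24  23
0.63   2  11   6   6   6   5   6   5   6   5   5   6   6   6  17  27  25  22
0.64   1  11   5   6   5   5   6   6   6   6   5   6   5  20  27  27  24  15
0.65   2  12   5   6   6   6   6   6   6   5   6   5   6  26  27  25  15  16
0.66   2  11  12  11  11  12  11  11  11  11  12  12  25  26  25  11  14  15
0.67   2   2   1   2   2   2   2   2   2   2   2  23  25  24  11  10  14  14
0.68   2   2   2   2   2   2   2   3   2   2  20  24  24   2   1   4  12  15
-60 3850 [[-23.0, -17.0, -60.0], [20.0, 19.0, -52.0]]
-52 881 [[6.0, -18.0, -52.0], [20.0, 19.0, -44.0]]
-44 639 [[6.0, -17.0, -44.0], [20.0, 19.0, -36.0]]
-36 212 [[10.0, -6.0, -36.0], [20.0, 11.0, -28.0]]
-28 193 [[3.0, -13.0, -28.0], [28.0, 16.0, -20.0]]
-20 3957 [[-3.0, -18.0, -20.0], [30.0, 19.0, -13.0]]
-12 42 [[29.0, -18.0, -12.0], [29.0, 18.0, -11.0]]
```

The cable lies up to 27 mm high over the tray's far-left corner. So I'll set the rails closer together, from the right wall leftward at y = -0.264, -0.223 and -0.182 with x ≈ 0.617, clear of it.

Run:
```python
from h import *
st(); go([.618,-.264,.010],0)
```

```text
t 36.12 p [ 0.5664 -0.1732  0.141 ] w 0.129 F [-0.6  0.  -2.3]
yaw now -0.34 tilt 0.05 ROW [ 52.2  90.6 130.9] [-0.04  0.03 -0.34] n 5
```

```bash
python3 -m creep '25 40 20 0 0 0 -1;45 70 30 0 0 0 -1;52 90 60 0 0 -0.3 -1;52 90 60 0 0 -0.3 -1;52 90 90 0 0 -0.3 -1;52 90 115 0 0 -0.3 -1;52 90 131 0 0 -0.3 -1;52 90 131 0 0 -0.3 -1'
python3 - <<'E'
from h import *
s=st(); im,d,m=snap('wrist','w21'); W=cloud(d,m)
L=(W-s['ee_pos'])@np.array(s['tcp_rot'])*1000
snap('side','s21'); im=cv2.imread('pics/s21.png'); cv2.imwrite('pics/s21c.png',cv2.resize(im[260:400,280:440],None,fx=4,fy=4,interpolation=2))
E
```

```text
t: 36.78
ee_pos: [0.6153, -0.2607, 0.006]
tcp_rot: [[1.0, 0.001, -0.008], [0.001, -1.0, 0.003], [-0.008, -0.003, -1.0]]
contact_force: [-0.0, 0.1, -2.5]
width: 0.124
t 36.78 p [ 0.6153 -0.2607  0.006 ] w 0.124 F [-0.   0.1 -2.5]
```

View pics/w21.png

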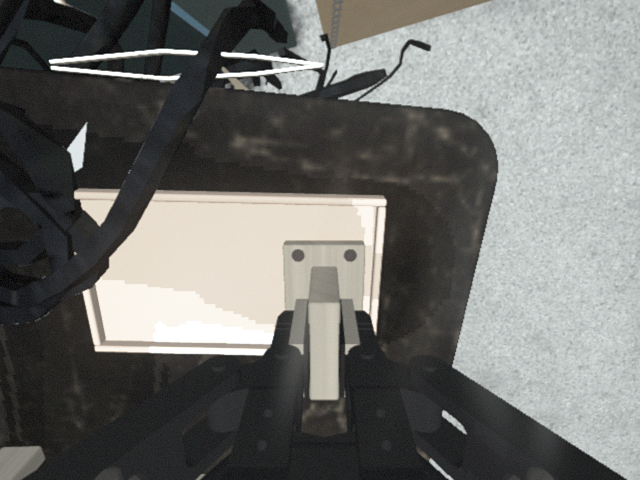

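View pics/s21c.png

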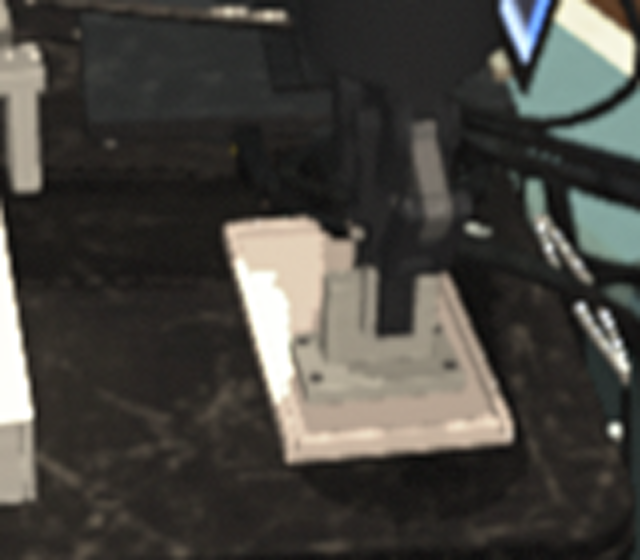

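The rail hangs over the tray's right end ((325,270) in the wrist picture) with a small gap to the right wall. I'll lower it and release.

```bash
python3 -m creep '0 -0.5 5 0 0 0 -1;0 -0.5 9 0 0 0 -1;0 -0.5 12 0 0 0 -1;0 -0.5 13 0 0 0 -1;0 -0.5 13 0 0 0 -1;0 -0.5 13 0 0 0 -0.5;0 -0.5 13 0 0 0 -0.5;0 -0.5 13 0 0 0 -0.5;0 -0.5 -20 0 0 0 -0.5;0 -0.5 -60 0 0 0 -0.5;0 -0.5 -100 0 0 0 -0.5;-60 -40 -150 0 0 0 -0.5;-60 -40 -150 0 0 0 -0.5'
python3 - <<'E'
from h import *
s=st(); im,d,m=snap('wrist','w22'); W=cloud(d,m); np.savez('w22.npz',W=W)
k=(abs(W[...,0]-.617)<.05)&(abs(W[...,1]+.264)<.04)&(W[...,2]>.045)&(W[...,2]<.055)
q=W[k];print('rail top',np.median(q[:,2]),cv2.minAreaRect((q[:,:2]*1000).astype(np.float32)))
k=(abs(W[...,0]-.617)<.05)&(abs(W[...,1]+.264)<.04)&(W[...,2]>.009)&(W[...,2]<.016)
q=W[k];print('z',np.percentile(W[k][:,2],[5,50,95]),np.percentile(q,[2,98],axis=0).round(4))
E
```

```text
t: 37.97
ee_pos: [0.5619, -0.2256, 0.1596]
tcp_rot: [[1.0, -0.001, 0.003], [-0.001, -1.0, -0.001], [0.003, 0.001, -1.0]]
contact_force: [0.4, 0.7, 0.3]
width: 0.252
t 37.97 p [ 0.5619 -0.2256  0.1596] w 0.252 F [0.4 0.7 0.3]
rail top 0.049700074962835405 ((616.0753784179688, -263.246337890625), (43.34540939331055, 12.269255638122559), 0.09161653369665146)
z [0.00927154 0.01139554 0.01292704] [[ 0.5753 -0.2893  0.0091]
 [ 0.6629 -0.2318  0.0133]]
```

View pics/w22.png

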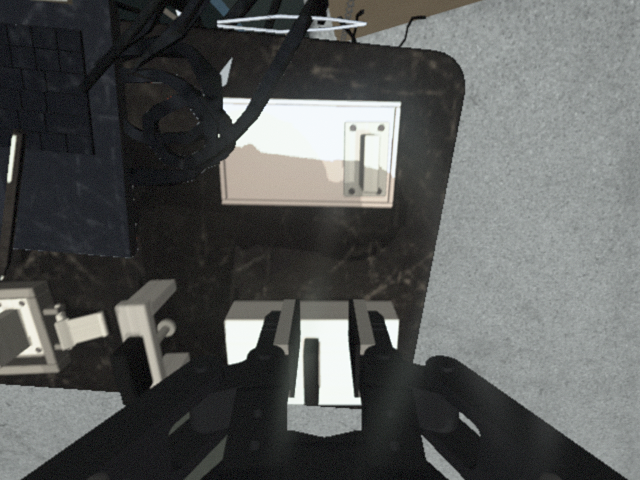

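Rail 1 stands upright on the tray at (368,160), inside the wall. Now back to look at the case.

```bash
python3 -m creep '-50 -80 -30 0 0 -1 -0.3;-80 -140 -30 0 0 -2 -0.3;-110 -200 -30 0 0 -3 -0.3;-140 -260 -30 0 0 -4 -0.3;-170 -310 -30 0 0 -4.6 -0.3;-182 -350 -30 0 0 -4.6 -0.3;-182 -350 -30 0 0 -4.6 -0.3;-182 -350 -30 0 0 -4.6 -0.3;-182 -350 -30 0 0 -4.6 -0.3;-182 -350 -30 0 0 -4.6 -0.3;-182 -350 -30 0 0 -4.6 -0.3'
python3 - <<'E'
from h import *
s=st(); im,d,m=snap('wrist','w23'); W=cloud(d,m); casefit(W)
c=np.array((.446,.1311));a=np.radians(2.6);R=np.array([[np.cos(a),-np.sin(a)],[np.sin(a),np.cos(a)]])
p=c+R@(.0006,.0003); print(p); go([p[0],p[1]+.001,-.009],4.6)
E
```

```text
t: 38.93
ee_pos: [0.3778, 0.1277, 0.1887]
tcp_rot: [[0.996, 0.085, 0.002], [0.085, -0.996, 0.002], [0.002, -0.002, -1.0]]
contact_force: [0.3, -0.6, -0.3]
width: 0.348
t 38.93 p [0.3778 0.1277 0.1887] w 0.348 F [ 0.3 -0.6 -0.3]
case rim far x(local) [0.0379 0.0478] near [-0.0479 -0.0379] left y [0.0708 0.0878] right y [-0.0888 -0.0708]
rail at 0 766 ztop 0.0507 c [0.6 0.2] [42.8 11.9] 2.0
rail at -0.047 767 ztop 0.0506 c [  1.6 -47.4] [43.1 12.2] 0.5
[0.44658577 0.13142691]
yaw now 4.87 tilt 0.11 ROW [ 6.800e+01 -1.000e-01  1.977e+02] [-0.06 -0.09  0.27] n 6
```

View pics/w23.png

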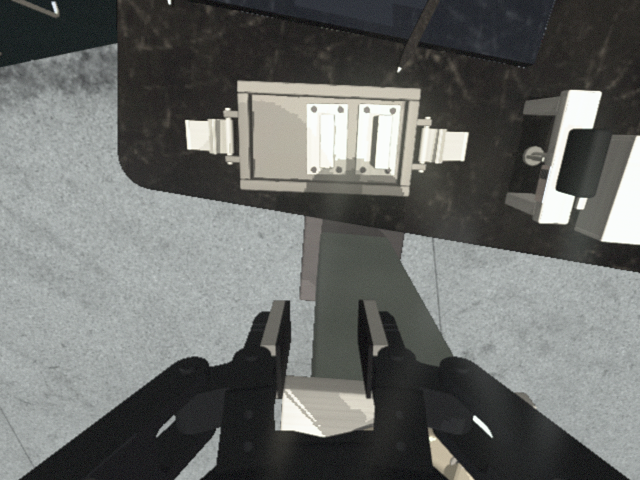

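Rails 2 and 3 stand at (327,138) and (380,138), as before. Picking rail 2.

```bash
python3 -m creep '30 0 40 0 0 0 -0.3;60 0 70 0 0 0 -0.3;68 0 95 0 0 0 -0.3;68 0 130 0 0 0 -0.3;68 0 165 0 0 0 -0.3;68 0 188 0 0 0 -0.3;68 0 196 0 0 0 -0.3;68 0 196 0 0 0 -0.3;68 0 196 0 0 0 -1;68 0 196 0 0 0 -1;68 0 196 0 0 0 -1;68 0 196 0 0 0 -1;68 0 196 0 0 0 -1' 50
python3 -m creep '0 0 -15 0 0 0 -1;0 0 -35 0 0 0 -1;0 0 -70 0 0 0 -1;0 0 -110 0 0 0 -1;0 0 -140 0 0 0 -1;5 40 -150 0 0 1 -1;15 80 -150 0 0 2 -1;30 115 -150 0 0 3 -1;45 150 -150 0 0 4 -1;60 185 -150 0 0 4.9 -1;75 220 -150 0 0 4.9 -1;90 255 -150 0 0 4.9 -1;105 290 -150 0 0 4.9 -1;110 310 -150 0 0 4.9 -1;110 310 -150 0 0 4.9 -1;110 310 -150 0 0 4.9 -1'
python3 - <<'E'
from h import *
s=st(); im,d,m=snap('wrist','w24'); W=cloud(d,m)
L=(W-s['ee_pos'])@np.array(s['tcp_rot'])*1000
k=(abs(L[...,0])<60)&(abs(L[...,1])<40)&(L[...,2]>-28)&(L[...,2]<-5)
q=L[k]; print(np.percentile(q,[0.5,99.5],axis=0).round(1))
go([.618,-.223,.010],0)
E
```

```text
t: 40.07
ee_pos: [0.4483, 0.1308, -0.0064]
tcp_rot: [[0.997, 0.081, 0.003], [0.081, -0.997, 0.001], [0.003, -0.001, -1.0]]
contact_force: [-0.7, 0.1, 7.2]
width: 0.132
t: 41.4
ee_pos: [0.5812, -0.1708, 0.1412]
tcp_rot: [[1.0, -0.007, -0.001], [-0.007, -1.0, 0.001], [-0.001, -0.001, -1.0]]
contact_force: [0.3, 1.0, -1.8]
width: 0.128
t 41.4 p [ 0.5812 -0.1708  0.1412] w 0.128 F [ 0.3  1.  -1.8]
[[ -3.6 -18.2 -27.3]
 [ 30.4  19.3 -11. ]]
yaw now -0.33 tilt 0.06 ROW [ 37.3  52.9 131.4] [-0.04  0.05 -0.33] n 4
```

View pics/w24.png

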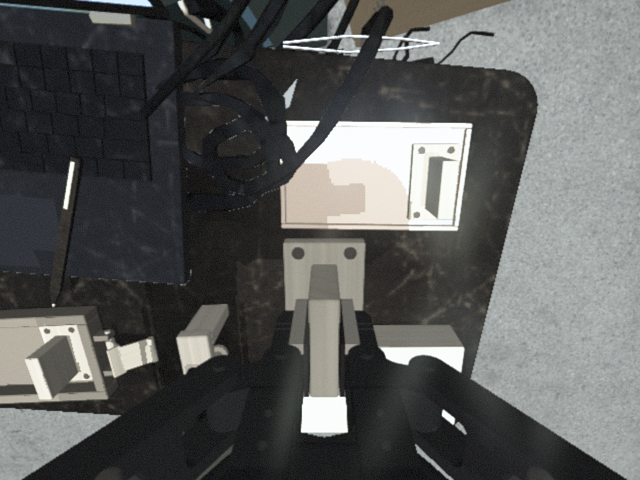

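```bash
python3 -m creep '20 25 20 0 0 0 -1;37 52 30 0 0 -0.3 -1;37 52 60 0 0 -0.3 -1;37 52 90 0 0 -0.3 -1;37 52 115 0 0 -0.3 -1;37 52 131 0 0 -0.3 -1;37 52 131 0 0 -0.3 -1'
python3 - <<'E'
from h import *
s=st(); im,d,m=snap('wrist','w25'); W=cloud(d,m)
E
```

```text
t: 42.03
ee_pos: [0.615, -0.2198, 0.0067]
tcp_rot: [[1.0, 0.001, -0.008], [0.001, -1.0, 0.003], [-0.008, -0.003, -1.0]]
contact_force: [-0.4, 0.3, -1.1]
width: 0.127
t 42.03 p [ 0.615  -0.2198  0.0067] w 0.127 F [-0.4  0.3 -1.1]
```

View pics/w25.png

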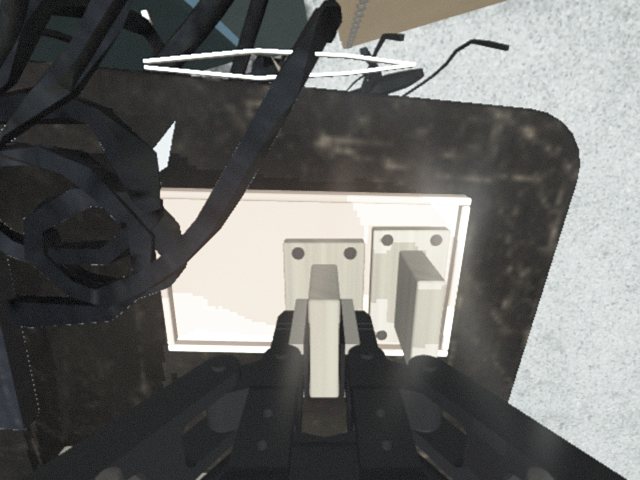

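There's a clear gap between the held rail's foot (285–363) and rail 1's (372–447). Lowering.

```bash
python3 -m creep '0 0 5 0 0 0 -1;0 0 9 0 0 0 -1;0 0 12 0 0 0 -1;0 0 13.5 0 0 0 -1;0 0 13.5 0 0 0 -1;0 0 13.5 0 0 0 -0.5;0 0 13.5 0 0 0 -0.5;0 0 13.5 0 0 0 -0.5;0 0 -20 0 0 0 -0.5;0 0 -60 0 0 0 -0.5;0 0 -100 0 0 0 -0.5;-60 -60 -150 0 0 0 -0.5;-60 -60 -150 0 0 0 -0.5'
python3 - <<'E'
from h import *
s=st(); im,d,m=snap('wrist','w26'); W=cloud(d,m)
for y in (-.222,-.263):
    k=(abs(W[...,0]-.617)<.05)&(abs(W[...,1]-y)<.02)&(W[...,2]>.045)&(W[...,2]<.055)
    q=W[k];print('rail top',np.median(q[:,2]),cv2.minAreaRect((q[:,:2]*1000).astype(np.float32)))
E
```

```text
t: 43.17
ee_pos: [0.5683, -0.1718, 0.1553]
tcp_rot: [[1.0, -0.001, 0.003], [-0.001, -1.0, -0.001], [0.003, 0.001, -1.0]]
contact_force: [0.7, 2.3, -0.3]
width: 0.252
t 43.17 p [ 0.5683 -0.1718  0.1553] w 0.252 F [ 0.7  2.3 -0.3]
rail top 0.04959594900688994 ((616.9078979492188, -222.56057739257812), (43.19304275512695, 12.487123489379883), 0.021048806607723236)
rail top 0.04957674733326684 ((615.8759765625, -263.0801696777344), (43.67509841918945, 12.622050285339355), 0.3656408190727234)
```

```bash
python3 -m creep '-50 -80 -30 0 0 -1 -0.3;-80 -140 -30 0 0 -2 -0.3;-110 -200 -30 0 0 -2.8 -0.3;-140 -260 -30 0 0 -2.8 -0.3;-170 -280 -30 0 0 -2.8 -0.3;-182 -300 -30 0 0 -2.8 -0.3;-182 -300 -30 0 0 -2.8 -0.3;-182 -300 -30 0 0 -2.8 -0.3;-182 -300 -30 0 0 -2.8 -0.3;-182 -300 -30 0 0 -2.8 -0.3'
python3 - <<'E'
from h import *
s=st(); im,d,m=snap('wrist','w27'); W=cloud(d,m); casefit(W)
c=np.array((.446,.1311));a=np.radians(2.6);R=np.array([[np.cos(a),-np.sin(a)],[np.sin(a),np.cos(a)]])
p=c+R@(.0017,-.0474); print(p); go([p[0],p[1]+.001,-.009],2.9)
E
```

```text
t: 44.05
ee_pos: [0.3838, 0.1312, 0.1841]
tcp_rot: [[0.999, 0.054, 0.002], [0.054, -0.999, 0.002], [0.002, -0.002, -1.0]]
contact_force: [0.5, -0.0, -0.6]
width: 0.35
t 44.05 p [0.3838 0.1312 0.1841] w 0.35 F [ 0.5 -0.  -0.6]
case rim far x(local) [0.038  0.0477] near [-0.0479 -0.0379] left y [0.0709 0.0888] right y [-0.0878 -0.0708]
rail at -0.047 782 ztop 0.0506 c [  1.6 -47.2] [42.6 12.4] 0.4
[0.44984846 0.08382591]
yaw now 3.06 tilt 0.12 ROW [ 62.4  48.8 193. ] [-0.07 -0.09  0.16] n 6
```

View pics/w27.png

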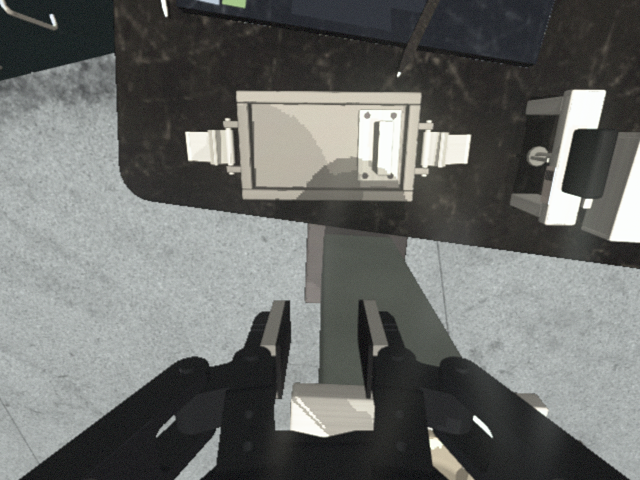

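Only rail 3 is left in the case, at (380,145). Rails 1 and 2 stood well on the tray. Picking rail 3.

```bash
python3 -m creep '30 25 40 0 0 0 -0.3;60 45 70 0 0 0 -0.3;62 49 95 0 0 0 -0.3;62 49 125 0 0 0 -0.3;62 49 160 0 0 0 -0.3;62 49 184 0 0 0 -0.3;62 49 192 0 0 0 -0.3;62 49 192 0 0 0 -0.3;62 49 192 0 0 0 -1;62 49 192 0 0 0 -1;62 49 192 0 0 0 -1;62 49 192 0 0 0 -1;62 49 192 0 0 0 -1' 50
python3 -m creep '0 0 -15 0 0 0 -1;0 0 -35 0 0 0 -1;0 0 -70 0 0 0 -1;0 0 -110 0 0 0 -1;0 0 -140 0 0 0 -1;5 40 -150 0 0 1 -1;15 80 -150 0 0 2 -1;30 115 -150 0 0 3.1 -1;45 150 -150 0 0 3.1 -1;70 185 -150 0 0 3.1 -1;90 210 -150 0 0 3.1 -1;110 230 -150 0 0 3.1 -1;115 230 -150 0 0 3.1 -1;115 230 -150 0 0 3.1 -1'
python3 - <<'E'
from h import *
s=st(); im,d,m=snap('wrist','w28'); W=cloud(d,m)
L=(W-s['ee_pos'])@np.array(s['tcp_rot'])*1000
k=(abs(L[...,0])<60)&(abs(L[...,1])<40)&(L[...,2]>-28)&(L[...,2]<-5)
q=L[k]; print(np.percentile(q,[0.5,99.5],axis=0).round(1))
for y in (-.222,-.263):
    k=(abs(W[...,0]-.617)<.05)&(abs(W[...,1]-y)<.02)&(W[...,2]>.045)&(W[...,2]<.055)
    q=W[k];print('rail top',np.median(q[:,2]),cv2.minAreaRect((q[:,:2]*1000).astype(np.float32)))
go([.616,-.181,.010],0)
E
```

```text
t: 45.18
ee_pos: [0.4512, 0.0833, -0.0071]
tcp_rot: [[0.999, 0.05, 0.004], [0.05, -0.999, 0.001], [0.004, -0.001, -1.0]]
contact_force: [-0.4, 0.5, 7.7]
width: 0.13
t: 46.35
ee_pos: [0.5763, -0.1422, 0.1401]
tcp_rot: [[1.0, -0.007, -0.002], [-0.007, -1.0, 0.0], [-0.002, -0.0, -1.0]]
contact_force: [0.5, 0.8, -2.8]
width: 0.129
t 46.35 p [ 0.5763 -0.1422  0.1401] w 0.129 F [ 0.5  0.8 -2.8]
[[ -3.3 -18.2 -27.1]
 [ 31.   19.3 -11.4]]
rail top 0.04961443184610575 ((616.48779296875, -222.38525390625), (44.163909912109375, 12.31156063079834), 0.06006166338920593)
rail top 0.04950613185495692 ((615.867919921875, -263.1073303222656), (43.49699401855469, 12.946147918701172), 0.02792252227663994)
yaw now -0.32 tilt 0.09 ROW [ 40.8  39.4 130.4] [-0.04  0.08 -0.32] n 4
```

View pics/w28.png

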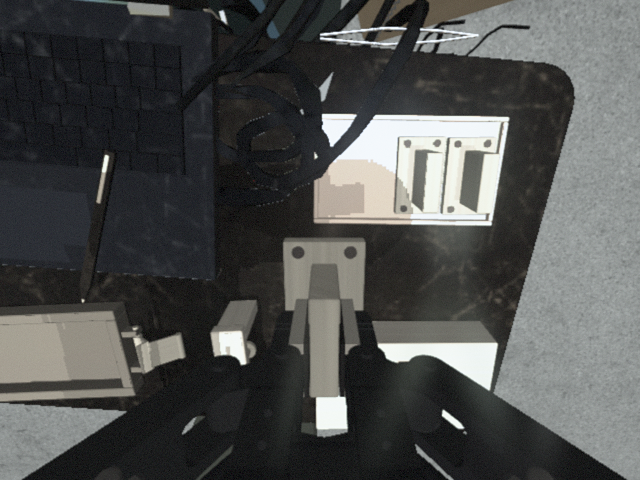

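```bash
python3 -m creep '20 20 20 0 0 0 -1;40 40 30 0 0 -0.3 -1;40 40 60 0 0 -0.3 -1;40 40 90 0 0 -0.3 -1;40 40 115 0 0 -0.3 -1;40 40 130 0 0 -0.3 -1;40 40 130 0 0 -0.3 -1'
python3 - <<'E'
from h import *
s=st(); im,d,m=snap('wrist','w29'); W=cloud(d,m)
E
```

```text
t: 46.98
ee_pos: [0.612, -0.1797, 0.0074]
tcp_rot: [[1.0, 0.001, -0.008], [0.001, -1.0, 0.002], [-0.008, -0.002, -1.0]]
contact_force: [-0.6, 1.0, -2.3]
width: 0.129
t 46.98 p [ 0.612  -0.1797  0.0074] w 0.129 F [-0.6  1.  -2.3]
```

View pics/w29.png

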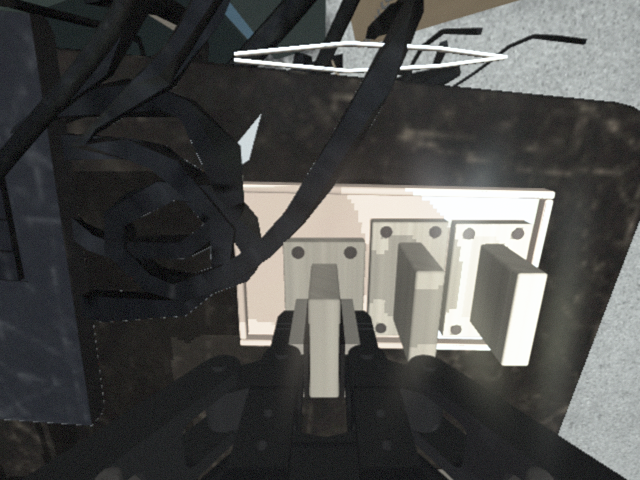

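The cable passes beyond the rail's far-left corner without touching it (290,235). Lowering with +1.5 mm in x.

```bash
python3 -m creep '1.5 0 4 0 0 0 -1;1.5 0 9 0 0 0 -1;1.5 0 12 0 0 0 -1;1.5 0 14 0 0 0 -1;1.5 0 14 0 0 0 -1;1.5 0 14 0 0 0 -0.5;1.5 0 14 0 0 0 -0.5;1.5 0 14 0 0 0 -0.5;1.5 0 -20 0 0 0 -0.5;1.5 0 -60 0 0 0 -0.5;1.5 0 -100 0 0 0 -0.5;-60 0 -150 0 0 0 -0.5;-60 0 -150 0 0 0 -0.5'
python3 - <<'E'
from h import *
s=st(); im,d,m=snap('wrist','w30'); W=cloud(d,m)
for y in (-.182,-.222,-.263):
    k=(abs(W[...,0]-.617)<.05)&(abs(W[...,1]-y)<.018)&(W[...,2]>.045)&(W[...,2]<.055)
    q=W[k];print('rail top',np.median(q[:,2]),cv2.minAreaRect((q[:,:2]*1000).astype(np.float32)))
k=(W[...,0]>.36)&(W[...,0]<.49)&(W[...,1]>-.33)&(W[...,1]<-.1)&(W[...,2]>.06)&(W[...,2]<.07)
q=W[k]
if len(q)>20: print('handle',np.median(q[:,2]),cv2.minAreaRect((q[:,:2]*1000).astype(np.float32)))
for n in ('side','scene'):
    im,d,m=snap(n,n+'30'); W=cloud(d,m)
    k=(W[...,0]>.36)&(W[...,0]<.49)&(W[...,1]>-.33)&(W[...,1]<-.1)&(W[...,2]>.06)&(W[...,2]<.07)
    q=W[k]
    if len(q)>20: print('handle',np.median(q[:,2]),cv2.minAreaRect((q[:,:2]*1000).astype(np.float32)))
go([.4265,-.215,.120],0.2)
E
```

```text
t: 48.12
ee_pos: [0.5563, -0.1818, 0.1637]
tcp_rot: [[1.0, 0.001, 0.003], [0.001, -1.0, -0.001], [0.003, 0.001, -1.0]]
contact_force: [-0.5, -0.3, -0.3]
width: 0.249
t 48.12 p [ 0.5563 -0.1818  0.1637] w 0.249 F [-0.5 -0.3 -0.3]
rail top 0.04964730640269772 ((617.0663452148438, -182.36175537109375), (43.32118606567383, 11.82371997833252), 0.2889571189880371)
rail top 0.04965684106157877 ((616.2285766601562, -222.5266571044922), (12.179320335388184, 43.489742279052734), 89.93779754638672)
rail top 0.0495832846226551 ((615.4853515625, -263.03680419921875), (12.381486892700195, 43.51026153564453), 89.83301544189453)
handle 0.06290889659575198 ((408.8251037597656, -208.4875030517578), (21.550825119018555, 1.755794882774353), 1.7706854343414307)
handle 0.0638218380266765 ((426.9085388183594, -218.02764892578125), (58.91671371459961, 16.407922744750977), 2.2634809017181396)
handle 0.06488866423776174 ((426.1306457519531, -214.6512451171875), (14.1538667678833, 60.464454650878906), 89.89238739013672)
yaw now 0.01 tilt 0.41 ROW [-129.9   32.8   44.3] [ 0.06 -0.4  -0.19] n 4
```

View pics/w30.png

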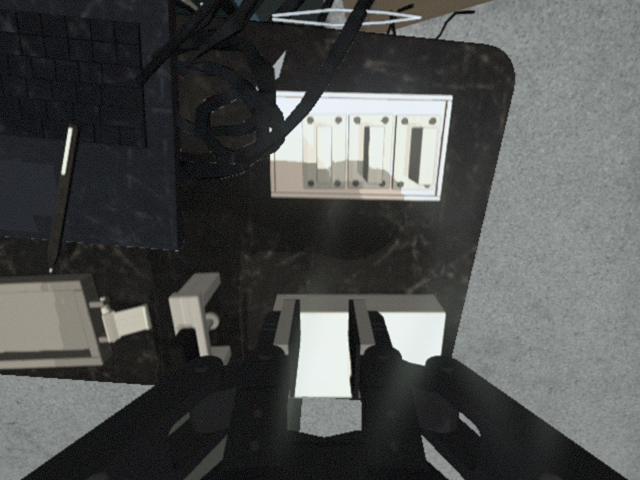

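All three rails stand upright and level on the tray ((320,152), (370,152) and (418,152)), and the case is empty. Now to pick up the cover.

```bash
python3 -m creep '-60 20 0 0 0 0 -0.3;-100 33 0 0 0 0 -0.3;-130 33 30 0 0 0 -0.3;-130 33 70 0 0 0 -0.3;-130 33 110 0 0 0 -0.3;-130 33 140 0 0 0 -0.3;-130 33 154 0 0 0 -0.3;-130 33 154 0 0 0 -0.3;-130 33 154 0 0 0 -1;-130 33 154 0 0 0 -1;-130 33 154 0 0 0 -1;-130 33 154 0 0 0 -1;-130 33 154 0 0 0 -1' 50
python3 -c "
from h import *
st()"
```

```text
t: 49.35
ee_pos: [0.4267, -0.2149, 0.008]
tcp_rot: [[1.0, 0.001, 0.001], [0.001, -1.0, -0.001], [0.001, 0.001, -1.0]]
contact_force: [-2.1, 2.3, 11.2]
width: 0.149
t 49.35 p [ 0.4267 -0.2149  0.008 ] w 0.149 F [-2.1  2.3 11.2]
```

```bash
python3 -m creep '0 0 -15 0 0 0 -1;0 0 -35 0 0 0 -1;0 0 -70 0 0 0 -1;0 0 -105 0 0 0 -1;0 0 -130 0 0 0 -1;0 0 -130 0 0 0 -1;2 -30 -130 0 0 0 -1;4 -65 -130 0 0 0 -1;6 -100 -130 0 0 -0.5 -1;8 -135 -130 0 0 -1 -1;10 -170 -130 0 0 -1.5 -1;12 -205 -130 0 0 -2 -1;14 -240 -130 0 0 -2.6 -1;16 -275 -130 0 0 -2.6 -1;18 -310 -130 0 0 -2.6 -1;20 -335 -130 0 0 -2.6 -1;20 -347 -130 0 0 -2.6 -1;20 -347 -130 0 0 -2.6 -1;20 -347 -90 0 0 -2.6 -1;20 -347 -75 0 0 -2.6 -1'
python3 - <<'E'
from h import *
c=np.array((.446,.1311));a=np.radians(2.6);R=np.array([[np.cos(a),-np.sin(a)],[np.sin(a),np.cos(a)]])
for i in range(2):
  s=st()
  for n in ('wrist','scene','side'):
    im,d,m=snap(n,n+'31'); W=cloud(d,m)
    L=(W[...,:2]-c)@R
    zt=s['ee_pos'][2]-.009+.04
    k=(abs(L[...,0])<.07)&(abs(L[...,1])<.1)&(abs(W[...,2]-zt)<.006)
    q=L[k]
    if len(q)>20: b=cv2.minAreaRect((q*1000).astype(np.float32)); print(n,len(q),'ztop',np.median(W[k][:,2]).round(4),np.round(b[0],1),np.round(b[1],1),round(b[2],1), np.percentile(q,[1,99],axis=0).round(4).tolist())
go([.4468,.1322,.036],2.6)
E
```

```text
t: 51.02
ee_pos: [0.443, 0.1312, 0.078]
tcp_rot: [[0.999, 0.045, -0.006], [0.045, -0.999, -0.001], [-0.006, 0.001, -1.0]]
contact_force: [-1.4, -0.7, -5.7]
width: 0.155
t 51.02 p [0.443  0.1312 0.078 ] w 0.155 F [-1.4 -0.7 -5.7]
wrist 49751 ztop 0.1096 [-3.  -0.1] [162.9  96.5] 89.7 [[-0.0343, -0.0795], [0.0448, 0.0789]]
scene 2436 ztop 0.1075 [-5.  -1.3] [ 97.7 164.6] 0.0 [[-0.0524, -0.0828], [0.0418, 0.0776]]
side 1164 ztop 0.1089 [-3.7 -5.4] [169.3  95.7] 89.9 [[-0.051, -0.0866], [0.0435, 0.0741]]
t 51.17 p [0.4443 0.1306 0.0807] w 0.154 F [ 1.1  0.2 -1.9]
wrist 49860 ztop 0.1123 [-2.  -0.9] [162.4  96.8] 89.8 [[-0.033, -0.08], [0.046, 0.0783]]
scene 2550 ztop 0.1139 [ 0.  -0.1] [165.   97.7] 89.9 [[-0.0482, -0.0815], [0.0461, 0.0782]]
side 1187 ztop 0.1136 [ 0.4 -3. ] [ 96.2 170.3] 0.0 [[-0.0472, -0.0854], [0.0474, 0.0768]]
yaw now 2.61 tilt 0.14 ROW [ 0.   0.1 47.5] [-0.04 -0.13  0.01] n 2
```

View pics/scene31.png

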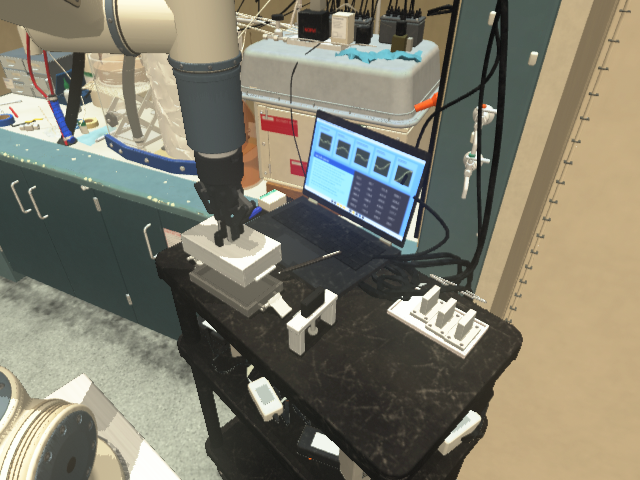

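View pics/wrist31.png

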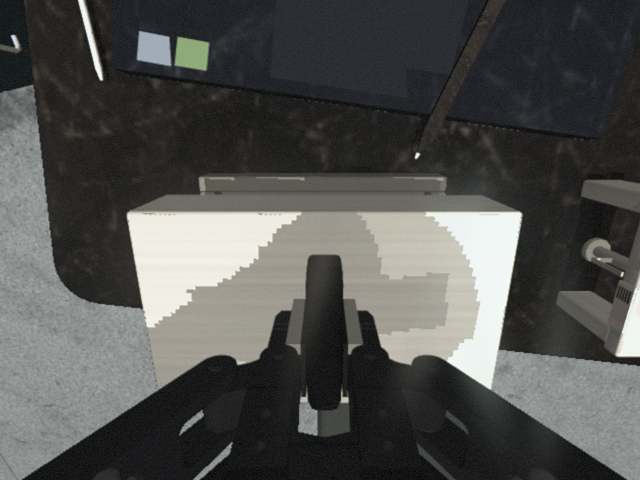

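The cover hangs right over the case, settled with local offset under 1 mm. The clips are open and outside it. Lowering to just above the rims for a check.

```bash
python3 -m creep '0 0 20 0 0 0 -1;0 0 35 0 0 0 -1;0 0 44 0 0 0 -1;0 0 44 0 0 0 -1;0 0 44 0 0 0 -1;0 0 44 0 0 0 -1;0 0 44 0 0 0 -1'
python3 - <<'E'
from h import *
c=np.array((.446,.1311));a=np.radians(2.6);R=np.array([[np.cos(a),-np.sin(a)],[np.sin(a),np.cos(a)]])
s=st()
for n in ('wrist','scene','side'):
    im,d,m=snap(n,n+'32'); W=cloud(d,m)
    L=(W[...,:2]-c)@R
    k=(abs(L[...,0])<.07)&(abs(L[...,1])<.1)&(abs(W[...,2]-.067)<.006)
    q=L[k]
    if len(q)>20: b=cv2.minAreaRect((q*1000).astype(np.float32)); print(n,len(q),'ztop',np.median(W[k][:,2]).round(4),np.round(b[0],1),np.round(b[1],1),round(b[2],1))
s=st()
for n,b in (('scene32',(200,320,160,310)),('side32',(180,300,200,320))):
    im=cv2.imread(f'pics/{n}.png'); cv2.imwrite(f'pics/{n}c.png',cv2.resize(im[b[0]:b[1],b[2]:b[3]],None,fx=4,fy=4,interpolation=2))
E
```

```text
t: 51.9
ee_pos: [0.4464, 0.1328, 0.0394]
tcp_rot: [[0.999, 0.046, 0.002], [0.046, -0.999, 0.001], [0.002, -0.001, -1.0]]
contact_force: [0.2, -0.4, -2.4]
width: 0.152
t 51.9 p [0.4464 0.1328 0.0394] w 0.152 F [ 0.2 -0.4 -2.4]
wrist 50335 ztop 0.0711 [0.2 1.1] [162.5  96.6] 89.9
scene 2522 ztop 0.0707 [-0.2  0.5] [ 98.3 164.7] 0.4
side 1238 ztop 0.0695 [ 0.1 -2.9] [166.2  96.2] 89.9
t 52.05 p [0.4459 0.1325 0.0388] w 0.155 F [-0.6 -0.4 -2.9]
```

View pics/scene32c.png

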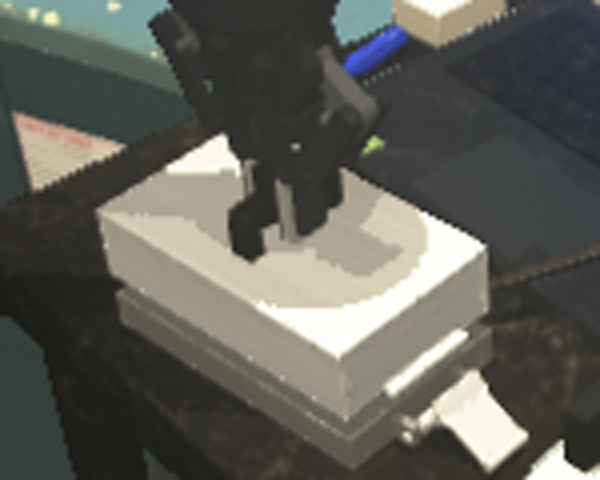

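View pics/side32c.png

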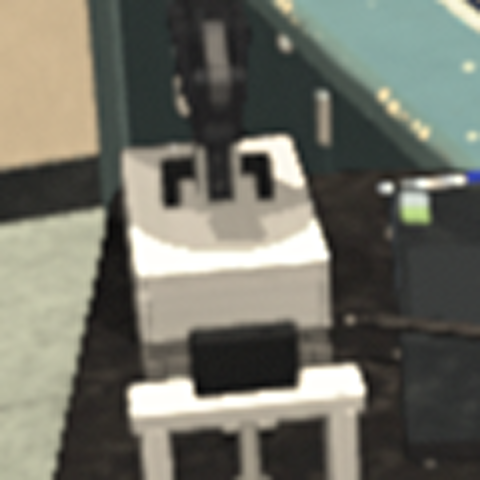

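The offset is (0.2, ~1) mm with 11 mm to go. I'll correct 0.8 mm in y and set the cover down.

```bash
python3 -m creep '0 0.8 4 0 0 0 -1;0 0.8 8 0 0 0 -1;0 0.8 10 0 0 0 -1;0 0.8 11 0 0 0 -1;0 0.8 11 0 0 0 -1;0 0.8 11 0 0 0 -1;0 0.8 11 0 0 0 -0.5;0 0.8 11 0 0 0 -0.3;0 0.8 11 0 0 0 -0.3;0 0.8 11 0 0 0 -0.3;0 0.8 -25 0 0 0 -0.3;0 0.8 -60 0 0 0 -0.3;0 0.8 -100 0 0 0 -0.3;-70 0.8 -150 0 0 0 0;-70 0.8 -150 0 0 0 0;-70 0.8 -150 0 0 0 0;-70 0.8 -150 0 0 0 0'
python3 - <<'E'
from h import *
c=np.array((.446,.1311));a=np.radians(2.6);R=np.array([[np.cos(a),-np.sin(a)],[np.sin(a),np.cos(a)]])
s=st()
for n in ('wrist','scene','side'):
    im,d,m=snap(n,n+'33'); W=cloud(d,m)
    L=(W[...,:2]-c)@R
    for z in (.06,.085):
        k=(abs(L[...,0])<.07)&(abs(L[...,1])<.1)&(abs(W[...,2]-z)<.005)
        q=L[k]
        if len(q)>20: b=cv2.minAreaRect((q*1000).astype(np.float32)); print(n,len(q),'ztop',np.median(W[k][:,2]).round(4),np.round(b[0],1),np.round(b[1],1),round(b[2],1))
    if n=='wrist':
        k=(abs(L[...,0])<.045)&(abs(L[...,1])<.078)&(abs(W[...,2]-.06)<.004)
        A=np.c_[L[k],np.ones(k.sum())]; print('top plane slope mm/m',(np.linalg.lstsq(A,W[k][:,2],rcond=None)[0]*1000).round(1))
        for sg in (1,-1):
            for y0 in (.101,.117,.125):
                kk=(abs(sg*L[...,1]-y0-.002)<.002)&(abs(L[...,0])<.01); print(sg,y0,np.median(W[kk][:,2]).round(4))
E
```

```text
t: 53.47
ee_pos: [0.3756, 0.1289, 0.1902]
tcp_rot: [[0.999, 0.047, 0.004], [0.047, -0.999, 0.003], [0.004, -0.003, -1.0]]
contact_force: [0.6, 0.5, -0.5]
width: 0.503
t 53.47 p [0.3756 0.1289 0.1902] w 0.503 F [ 0.6  0.5 -0.5]
wrist 22728 ztop 0.0597 [-1.1 -0.3] [ 96.1 162.1] 0.1
wrist 1508 ztop 0.0852 [-0.7  0. ] [58.8 13.9] 0.6
top plane slope mm/m [ 0.3  0.3 59.8]
1 0.101 0.027
1 0.117 0.0151
1 0.125 0.0103
-1 0.101 0.0266
-1 0.117 0.0151
-1 0.125 0.0102
scene 2678 ztop 0.0596 [-0.1 -0.7] [ 98.6 164.3] 0.2
scene 191 ztop 0.0848 [-1.6 -0.8] [15.9 57.7] 88.7
side 1254 ztop 0.0586 [-0.7 -4.1] [169.6  96. ] 90.0
side 109 ztop 0.0835 [-1.2 -5.6] [17.3 58. ] 88.3
```

View pics/wrist33.png

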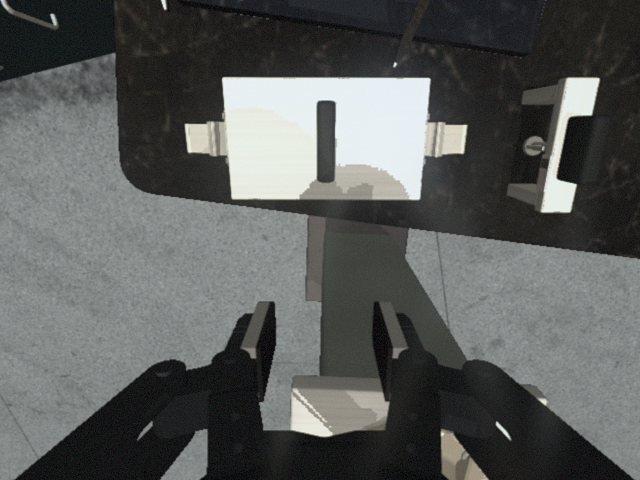

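View pics/scene33.png

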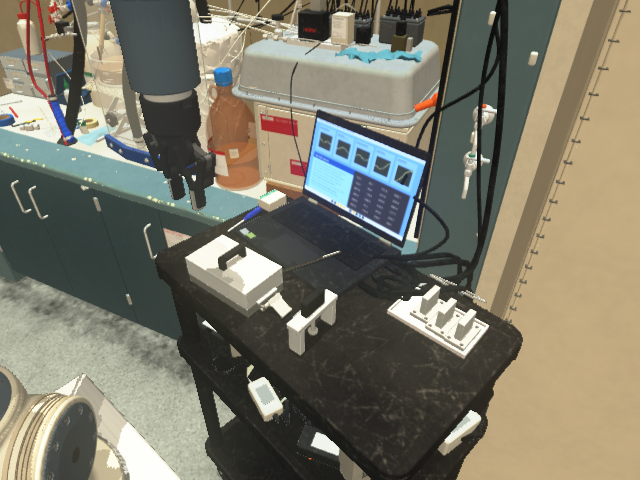

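View pics/side33.png

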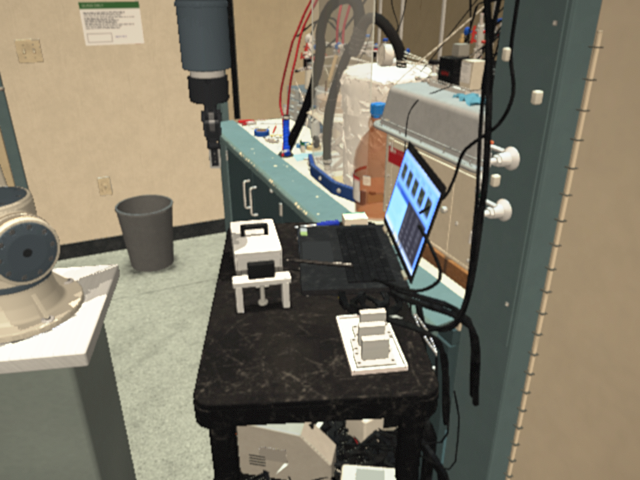

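The cover sits level on the case at (325,140), about 1 mm off centre with no measurable yaw. Both clips are still open, the gauge is upright at (312,320), and three rails stand on the tray at (437,315). The gripper touches nothing, so I'm handing in.

```bash
python3 -c "
from cell import ctrl
ctrl.sign_off(); print(ctrl.get_state()['t'])"
```

```text
the job is handed in; nothing more can be done
the job is handed in; nothing more can be done
```

The job is done and handed in at about 54 s of the 210 s allowed. All three rails came out full height, so all three went on the tray and the case is empty.

**What I did:** I opened both clips and set the cover aside. I then gauged rails 1, 2 and 3 in that order, with the gauge released on the rims for over a second each time. After that I stood the three rails on the tray, stood the gauge on free cart beside the case and put the cover back.

**Last checks:**
- **Cover:** it sits level, about 1 mm off centre at most in the wrist camera, with yaw within 0.2°. The side camera read about 4 mm off in y, the same kind of offset it had shown all along.
- **Clips:** both are still open.
- **Tray:** all three rail tops are level at about 49.6 mm, and the rails stand upright inside the tray walls.
- **Gauge:** it is upright and clear of the case.

**What went wrong or disagreed:**
- **Fingertip position:** the first press on each clip missed. The cameras and contact both showed the real fingertips about 37 mm behind the reported TCP, and I corrected for this in every later move.
- **Hard press on the right clip:** the press that opened it peaked at 72 N at the wrist, more than needed but under the 120 N limit.
- **Foot reading:** I could not read the gauge's foot slide directly. I judged heights from the foot resting on web tops measured at 50 mm, with the gauge's soles at 20 mm.
- **Rail spacing on the tray:** a cable crosses the tray's far-left corner, so the rails stand about 40 mm apart instead of at the nominal 47 mm places.

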